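# Strip a consolidation cell and lay out its parts for the next test

### The arm

A 6-joint arm with a two-finger parallel gripper is mounted at the origin on a cart in front of the work surface, level with it; the furniture and walls round the work are solid. World frame = base frame: x ahead of the robot, y to its left, z up, the work surface at z = 0. Lengths are in m, angles in rad, forces in N, time in s.
With the tool pointing down it reaches from about 0.15 to 0.775 m from the base axis. Payload 6.1 kg.
Tool frame: the origin (TCP) lies on the centre line of the jaws, within the pads' length; the fingertips stand 14 mm ahead of it and the grasp point (between the pads) lies 5 mm behind it; z points along the fingers, y is the line along which they close (so a half turn about z gives the same grasp; the last joint's range is limited). The gripper opens to 85 mm and grips with 20 to 120 N. Pads are 22 mm wide; open, the fingers measure 114 mm over their backs; the gripper's body (76 mm by 85 mm) begins 54 mm behind the grasp point. The pads swing forward as they close: fully open they stand 13 mm farther back than shut.
Start: joints at [-1.199, 0.126, -0.04, 1.405, 0, 1.571], TCP at [0.191, -0.489, 0.245] pointing down, gripper open.
Joint ranges: [-2.72, 2.72], [-0.95, 1.95], [-1.27, 1.35], [-1.78, 2.02], [-1.46, 1.47], [-3.14, 3.14]. Speed limits (rad/s): [2.39, 2.39, 3.01, 3.14, 3.14, 3.14].

### API

Orientations are given as a 3x3 rotation matrix whose columns are the frame's x, y, z axes.
In Python, from plant import manip gives the robot as it stands.
- The arm moves only by the tool apply_moves, never from a script. Its argument "deltas" is a list of rows, each an object with "translation": the shift along the tool's x, y, z in mm, a list of three; "roll": the turn about the tool's z in rad; "jaw": the gripper's target within -1 to 1 (shut at 1, half-way at 0, fully open at -1). In form: [{"translation": [dx, dy, dz], "roll": roll, "jaw": jaw}, ...]. A call has 1 to 10 rows; each row shifts and turns the commanded pose from where the row before left it, along the tool's axes as they then stand; what a row does not reach is not made up. A row lasts 1/10 s, in which the tool goes at most 50 mm and 8.59 degrees, less where a joint would pass 70% of its speed; a pose out of reach is approached as far as the arm can. A call with a gripper value outside its range is refused whole. The fingers move at their own pace and stop on an object; the grip force is fixed at half the most. Time passes only in rows, so rows that do not move let the fingers close. It gives the time, the measured TCP pose, the force, the opening and the grip force at its end, in the units of the state.
- manip.state(): the state, without advancing time (a new reading comes with each control period).
- manip.snapshot(name): name is "side" or "top"; returns the picture (420x560x3 uint8, blue, green, red); there is no depth.
- manip.camera_info(name): a dict with "mtx" (3x3 intrinsics, pixels), "extrinsics" (4x4, takes a point from camera to world coordinates). Camera axes: x right, y down, z forward; pixel columns grow to the right and rows downward; lengths in m; the calibration is good to about 2 mm. A picture is of the moment at which its call begins. camera_info takes no time and is no camera call.
- manip.finish_job(): hands the job in; it is judged then, once.
Trained networks look in the newest picture that a camera, given by its name, has taken for a name from the list of things; names that differ only in an ending like _2 or _b are one class to them, and where a whole thing is asked for, a point or a joint stands for the part that bears it (a point fixed in the world has none). Each returns a list of dicts, best first, with "conf" (0 to 1); they miss things now and then, are a little off and sometimes report something else, mostly with a low value. They report only what shows in the picture. A call takes as long as a camera call.
- manip.spot_in(camera, target): "uv" ([column, row] in pixels, amid what is visible of it).
- manip.trace(camera, target): "mask" (420x560 bool, what is visible of it) and "uv" ([column, row] in pixels, amid what is visible of it).
- manip.tip_of(camera, target): "uv" ([column, row] in pixels: a listed point, or the origin of a listed thing).
The state is a dict: "clock": time; "qpos": joint angles; "qvel": joint speeds; "joint_torque": joint torques, N m; "tcp_pos": TCP position; "ee_rot": TCP orientation; "wrist_force": force on the tool from outside, world axes, zero at the start; "moment": the same for the moment, N m; "width": opening from 0.0 (shut) to 1.0 (fully open); "grip_force": force on a finger pad.
Only numpy, scipy, OpenCV 4.12 (cv2) and the standard library are available. Lean on these libraries where they do the work, as an engineer would, in place of code of your own. Each camera call takes 0.05 s, during which the arm holds its last target. There are 200 camera calls.

### The job

Take the stacked soil consolidation cell apart and lay its parts out for the next test: the loading cap upright in the middle of the pack of folded white papers, the brass ring centred on the trimming turntable with its two ears pointing at the two clamp posts, the small porous stone flat in the small glass dish and the large porous stone flat in the large glass dish. The turntable spins freely: leave it standing at the angle where you find it. The stones and metal parts chip, so set each one down, never drop it.

Things in the scene. Friction and masses are not known exactly. Their poses are not given: they have to be found in the camera images.
- cap: loading cap, bright steel, loose, on top of the stack: round flange 36 mm across and 10 mm high, on it a round boss 20 mm across that reaches up to 30 mm (the grip). Origin: centre of its underside, z up. It stands on the small stone.
- ring: brass ring, loose: outside 58 mm across, bore 51 mm, 22 mm high, open above and below, with two opposite ears (each 14 mm wide, reaching 39 mm from the axis, between 2 and 10 mm above the underside) along its x axis. Origin: centre of its underside, z up. To be gripped on the round outside along its y axis. At the start it stands on the large stone, around the small stone and the cap.
- small_stone: small porous stone, light grey disc, loose: 46 mm across, 18 mm high. Origin: centre of its underside, z up. At the start it lies on the large stone inside the ring, 2.5 mm of play all round, its top 4 mm below the ring's rim, so it can only be gripped once the ring is off.
- large_stone: large porous stone, light grey disc, loose: 68 mm across, 16 mm high, lowest of the stack. Origin: centre of its underside, z up. It lies 4 mm deep in the seat of the cell base, so that 12 mm of it stand proud.
- cell: cell base, fixed: round aluminium base 120 mm across and 20 mm high with a seat 73 mm across and 4 mm deep in its top, in which the stack stands. Origin: centre of its underside.
- papers: pack of folded white absorbent papers, fixed: 66 mm along its x axis, 100 mm along its y axis, flat top 30 mm above its origin, which is the centre of its underside.
- small_dish: small round clear glass dish, fixed: 110 mm across outside, 104 mm inside, walls 30 mm high, inner floor 4 mm above its origin, which is the centre of its underside.
- large_dish: large round clear glass dish, fixed: 138 mm across outside, 132 mm inside, walls 30 mm high, inner floor 4 mm above its origin, which is the centre of its underside.
- plate_centre (a point): centre of the upper face of the trimming turntable's round aluminium plate (150 mm across, face 29 mm above the counter), which turns freely on a fixed foot with very little friction. The x axis runs along the engraved line towards one clamp post; the two posts (12 mm thick, black-capped, up to 33 mm above the face) stand on the line 54 mm either side of the centre. Each carries a steel clamp finger across its top, to one side of the line.
- plate_mark (a point): point on the engraved line of the turntable plate, 70 mm from the centre along the plate's x axis: it shows whether the plate has been turned.

How it is judged:
By the outcome, as a careful person would: the job done as asked, in the order asked, and still so for the second after the job is handed in, with the robot touching nothing.
It also fails if it takes over 109 s, if anything falls off the work surface, if the arm or the gripper's body presses on something with over 40 N, if the wrist force passes 120 N, or if a joint passes its speed limit or range.

## Working session

There is one attempt and no reset: what is moved stays moved. The work goes in short steps, Python scripts to look and compute and a tool call to move; the robot and the scene stay as the last step left them, time stands still between calls to the robot, and variables do not carry over. Pictures are saved under pics/ and viewed, at most 14 in all, crops included, and the job is handed in when it is done.

Besides the shell and the picture viewer there is one more tool, called after "Emit:" as name(argument=value, ...) on one line, values as JSON. apply_moves: Moves the arm, as the interface text tells. Its arguments: {"type":"object","properties":{"deltas":{"type":"array","items":{"type":"object","properties":{"translation":{"type":"array","items":{"type":"number"}},"roll":{"type":"number"},"jaw":{"type":"number"}}}}},"required":["deltas"]}

```bash
mkdir -p pics; ls; cat > h.py <<'E'
import numpy as np, cv2
from plant import manip
def cam(n):
    c=manip.camera_info(n); return np.array(c["mtx"]),np.array(c["extrinsics"])
def ray(n,uv,z):
    K,E=cam(n); d=E[:3,:3]@np.linalg.solve(K,[uv[0],uv[1],1.]); o=E[:3,3]
    return o+d*(z-o[2])/d[2]
def proj(n,p):
    K,E=cam(n); q=K@(E[:3,:3].T@(np.array(p)-E[:3,3])); return q[:2]/q[2]
E
python3 - <<'E'
from h import *
np.set_printoptions(precision=4,suppress=True)
Z=dict(cap=.05,ring=.032,small_stone=.032,large_stone=.016,cell=0,papers=0,small_dish=0,large_dish=0,plate_centre=.029,plate_mark=.029)
for n in("side","top"):
    im=manip.snapshot(n); cv2.imwrite(f"pics/{n}0.png",im)
    print(n,cam(n)[1])
    for t,z in Z.items():
        r=manip.tip_of(n,t)[:2]
        for a in r: print(n,t,np.round(a["uv"],1),round(a["conf"],2),ray(n,a["uv"],z))
s=manip.state();print(s["clock"],s["tcp_pos"],s["ee_rot"],s["width"])
E
```

```text
pics
side [[-0.9257 -0.216   0.3104  0.251 ]
 [-0.3781  0.5304 -0.7588  0.8732]
 [-0.0007 -0.8198 -0.5727  0.6445]
 [ 0.      0.      0.      1.    ]]
side cap [297.7 295.6] 0.73 [0.4257 0.3508 0.05  ]
side ring [301.8 301.6] 0.64 [0.418  0.3468 0.032 ]
side small_stone [302.1 303.9] 0.58 [0.4155 0.3522 0.032 ]
side large_stone [299.5 311.1] 0.7 [0.4183 0.358  0.016 ]
side papers [313.1 238.3] 0.87 [0.4702 0.1128 0.    ]
side large_dish [229.2 262. ] 0.84 [0.6238 0.2692 0.    ]
side plate_centre [258.6 191.2] 0.94 [0.668  0.0064 0.029 ]
top [[-0.0196 -0.9903  0.1376  0.4197]
 [-0.9998  0.0188 -0.0069  0.0807]
 [ 0.0042 -0.1377 -0.9905  1.2295]
 [ 0.      0.      0.      1.    ]]
top cap [151.4 290. ] 0.7 [0.4212 0.3534 0.05  ]
top ring [154.9 292.3] 0.77 [0.416  0.3497 0.032 ]
top ring [392.3 275.7] 0.72 [ 0.4423 -0.1797  0.032 ]
top small_stone [153.  293.8] 0.63 [0.4128 0.3539 0.032 ]
top large_stone [154.8 291.7] 0.72 [0.4173 0.3535 0.016 ]
top cell [155.8 289.2] 0.72 [0.4229 0.3549 0.    ]
top cell [196.  202.6] 0.45 [0.6213 0.2636 0.    ]
top papers [264.9 267.1] 0.68 [0.4682 0.1052 0.    ]
top small_dish [391.5 279.3] 0.91 [ 0.4347 -0.1844  0.    ]
top large_dish [194.8 201.5] 0.74 [0.6239 0.2664 0.    ]
top large_dish [157.6 290.5] 0.2 [0.4198 0.3508 0.    ]
top plate_centre [300.9 180.4] 0.58 [0.6636 0.0189 0.029 ]
top plate_mark [308.8 151.4] 0.8 [ 0.7315 -0.0011  0.029 ]
top plate_mark [198.3 201.9] 0.48 [0.618 0.254 0.029]
1.1 [ 0.1907 -0.4891  0.2453] [[ 0.9317  0.3633 -0.    ]
 [ 0.3633 -0.9317 -0.    ]
 [-0.      0.     -1.    ]] 0.9978279333572881
```

View pics/top0.png

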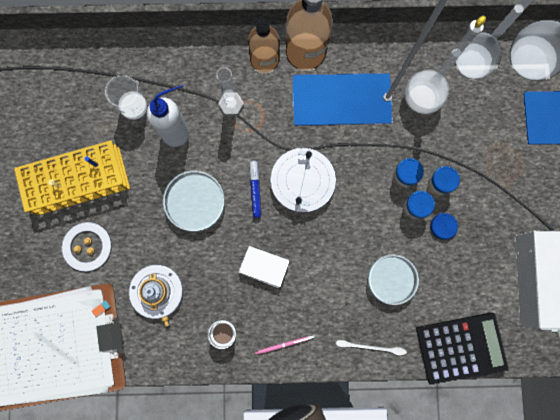

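View pics/side0.png

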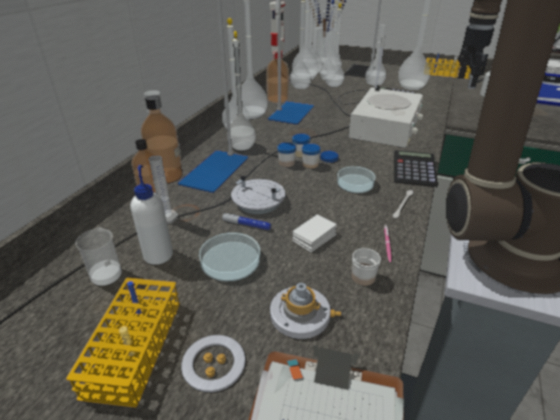

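The top view shows the stack at (155,291), papers (264,267), turntable (302,181), small dish (393,280) and large dish (194,202). Next I need close crops of the stack and plate.

```bash
python3 - <<'E'
from h import *
np.set_printoptions(precision=4,suppress=True)
t=cv2.imread("pics/top0.png");s=cv2.imread("pics/side0.png")
def c(im,u,v): return cv2.resize(im[v-37:v+37,u-50:u+50],(400,300),interpolation=cv2.INTER_CUBIC)
cv2.imwrite("pics/m0.png",np.vstack([np.hstack([c(t,155,291),c(t,302,181)]),np.hstack([c(s,301,306),c(s,259,193)])]))
for n in("top","side"):
  manip.snapshot(n)
  for g,z in dict(cap=.065,ring=.043,large_stone=.024,cell=.01,papers=.03,small_dish=.03,large_dish=.03,plate_centre=.025).items():
    r=manip.trace(n,g)
    for a in r[:1]:
        m=a["mask"].astype(np.uint8);cs=max(cv2.findContours(m,0,1)[0],key=cv2.contourArea)
        e=cv2.minAreaRect(cs); el=cv2.fitEllipse(cs) if len(cs)>5 else None
        print(n,g,round(a["conf"],2),m.sum(),"ell",np.round(el[0],1),np.round(el[1],1),ray(n,el[0],z),"rect ang",np.round(e[2],1), np.round(e[1],1))
E
```

```text
top cap 0.48 210 ell [151.9 291.7] [14.6 16.5] [0.4175 0.3487 0.065 ] rect ang 90.0 [15. 16.]
top ring 0.59 277 ell [152.7 291.7] [26.2 31.5] [0.4175 0.352  0.043 ] rect ang 45.0 [27.6 27.6]
top large_stone 0.52 178 ell [159.1 291.4] [21.6 26.5] [0.4178 0.3421 0.024 ] rect ang 90.0 [29. 13.]
top cell 0.77 1458 ell [156.  292.7] [52.  55.5] [0.4149 0.3521 0.01  ] rect ang 26.6 [52.3 54.6]
top papers 0.73 1293 ell [264.  266.6] [32.3 51.8] [0.4681 0.1066 0.03  ] rect ang 19.0 [45.5 29.8]
top small_dish 0.6 1949 ell [392.9 279.9] [48.1 49.7] [ 0.4329 -0.1811  0.03  ] rect ang 90.0 [48. 50.]
top large_dish 0.94 2890 ell [194.1 201.1] [59.1 60.4] [0.6198 0.2634 0.03  ] rect ang 90.0 [60. 60.]
top plate_centre 0.6 3267 ell [303. 180.] [63.3 64. ] [0.6652 0.0137 0.025 ] rect ang 90.0 [63. 64.]
side cap 0.71 23 ell [309.2 301.3] [2.9 8.9] [0.3964 0.3692 0.065 ] rect ang 45.0 [2.8 9.2]
side ring 0.92 477 ell [300.6 300.7] [27.2 34.1] [0.4179 0.355  0.043 ] rect ang 61.4 [31.4 31.9]
side large_stone 0.8 224 ell [299.7 309.2] [22.  30.5] [0.4174 0.3599 0.024 ] rect ang 11.0 [33.1 14.4]
side cell 0.72 1549 ell [301.9 312.7] [48.2 62.2] [0.4142 0.355  0.01  ] rect ang 45.0 [59.4 55.9]
side papers 0.93 981 ell [313.9 232.8] [28.8 42.7] [0.4647 0.1274 0.03  ] rect ang 56.3 [27.2 43. ]
side small_dish 0.95 792 ell [355.6 179.4] [25.6 37.3] [ 0.4299 -0.1579  0.03  ] rect ang 90.0 [26. 36.]
side plate_centre 0.85 1330 ell [257.9 193.7] [31.2 52.7] [0.6671 0.0134 0.025 ] rect ang 4.8 [51.4 31.4]
```

View pics/m0.png

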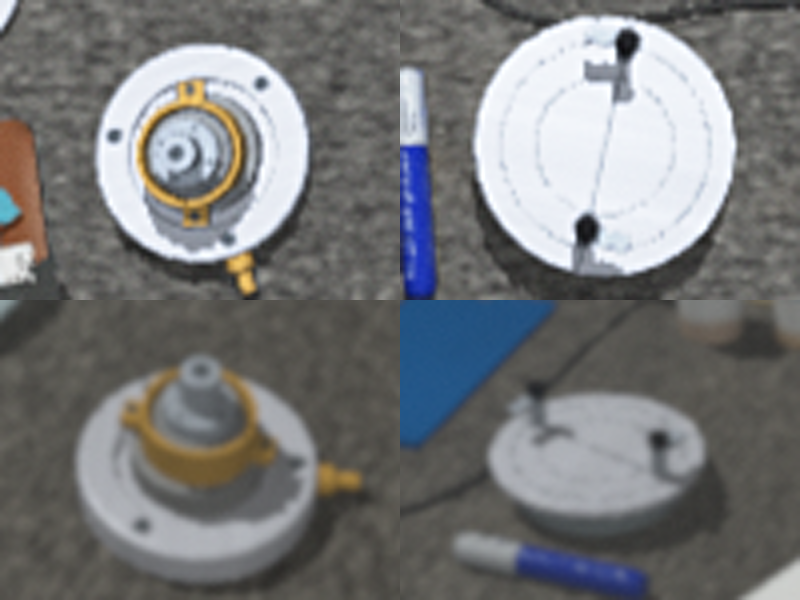

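The crops show the ring's ears along about world x (crop px (190,88) to (196,215), yaw ~1.6°). The plate's engraved line runs from post (627,42) to post (587,230), about −13°. The clamp fingers lie to one side, clear of the grip line.

```bash
cat >> h.py <<'E'
np.set_printoptions(precision=4,suppress=True)
def to(x,y,z):
    s=manip.state(); R=np.array(s["ee_rot"]);p=np.array(s["tcp_pos"])
    print("clk",round(s["clock"],2),"tcp",p,"yaw",np.degrees(np.arctan2(R[1,0],R[0,0])).round(2),"w",round(s["width"],3),"gf",s["grip_force"],"F",s["wrist_force"],"delta mm",(R.T@(np.array([x,y,z])-p)*1000).round(1))
E
python3 - <<'E'
from h import *
C=lambda u,v,cu,cv:(cu-50+u/4,cv-37+v/4)
a=ray("top",C(190,88,155,291),.042);b=ray("top",C(196,215,155,291),.042)
print("ring",a,b,(a+b)/2,np.degrees(np.arctan2(*(a-b)[1::-1])))
a=ray("top",C(227,42,302,181),.062);b=ray("top",C(187,230,302,181),.062)
print("plate",a,b,(a+b)/2,np.degrees(np.arctan2(*(a-b)[1::-1])))
a=ray("side",C(138,88,259,193),.062);b=ray("side",C(260,140,259,193),.062)
print("plate",a,b,(a+b)/2,np.degrees(np.arctan2(*(a-b)[1::-1])))
print("boss",ray("top",C(178,153,155,291),.08),ray("side",C(202,70,301,306),.08))
E
```

```text
ring [0.4518 0.3532 0.042 ] [0.3825 0.349  0.042 ] [0.4172 0.3511 0.042 ] 3.447515951034933
plate [0.7158 0.0014 0.062 ] [0.6093 0.0265 0.062 ] [0.6625 0.014  0.062 ] -13.276582788007723
plate [0.7133 0.0065 0.062 ] [0.608  0.0365 0.062 ] [0.6607 0.0215 0.062 ] -15.8942916334856
boss [0.4165 0.3504 0.08  ] [0.4181 0.3528 0.08  ]
```

Emit:
apply_moves(deltas=[{"translation": [0,0,0],"roll": 0.115,"jaw": -0.65},{"translation": [0,0,0],"roll": 0.115,"jaw": -0.65},{"translation": [0,0,0],"roll": 0.114,"jaw": -0.65},{"translation": [30,-40,0],"roll": 0,"jaw": -0.65},{"translation": [30,-40,0],"roll": 0,"jaw": -0.65},{"translation": [30,-40,0],"roll": 0,"jaw": -0.65},{"translation": [30,-40,0],"roll": 0,"jaw": -0.65},{"translation": [30,-40,0],"roll": 0,"jaw": -0.65},{"translation": [30,-40,0],"roll": 0,"jaw": -0.65},{"translation": [30,-40,0],"roll": 0,"jaw": -0.65}])

```text
clock: 3.0
tcp_pos: [0.3936, -0.2016, 0.2456]
ee_rot: [[1.0, 0.028, 0.001], [0.028, -1.0, -0.0], [0.001, 0.001, -1.0]]
wrist_force: [1.4, -0.5, -0.7]
width: 0.826
grip_force: 0.0
```

Emit:
apply_moves(deltas=[{"translation": [29,-40,10],"roll": 0,"jaw": -0.65},{"translation": [29,-40,20],"roll": 0,"jaw": -0.65},{"translation": [29,-40,30],"roll": 0,"jaw": -0.65},{"translation": [29,-40,40],"roll": 0,"jaw": -0.65},{"translation": [0,0,40],"roll": 0,"jaw": -0.65},{"translation": [0,0,40],"roll": 0,"jaw": -0.65},{"translation": [0,0,30],"roll": 0,"jaw": -0.65},{"translation": [0,0,10],"roll": 0,"jaw": -0.65},{"translation": [0,0,4],"roll": 0,"jaw": -0.65},{"translation": [0,0,4],"roll": 0,"jaw": -0.65}])

```text
clock: 4.0
tcp_pos: [0.4938, -0.0576, 0.0324]
ee_rot: [[1.0, 0.028, 0.002], [0.028, -1.0, -0.0], [0.002, 0.0, -1.0]]
wrist_force: [-0.0, 0.1, -0.3]
width: 0.823
grip_force: 0.0
```

Emit:
apply_moves(deltas=[{"translation": [0,0,2],"roll": 0,"jaw": -0.65},{"translation": [0,0,2],"roll": 0,"jaw": -0.65}])

```text
clock: 4.2
tcp_pos: [0.4937, -0.0575, 0.0284]
ee_rot: [[1.0, 0.028, 0.002], [0.028, -1.0, -0.0], [0.002, 0.0, -1.0]]
wrist_force: [-1.0, -0.0, 0.4]
width: 0.824
grip_force: 0.0
```

Emit:
apply_moves(deltas=[{"translation": [0,0,2],"roll": 0,"jaw": -0.65}])

```text
clock: 4.3
tcp_pos: [0.4933, -0.0575, 0.026]
ee_rot: [[1.0, 0.028, 0.002], [0.028, -1.0, -0.0], [0.002, 0.0, -1.0]]
wrist_force: [-0.3, 0.6, -0.0]
width: 0.827
grip_force: 0.0
```

Emit:
apply_moves(deltas=[{"translation": [0,0,2],"roll": 0,"jaw": -0.65},{"translation": [0,0,2],"roll": 0,"jaw": -0.65},{"translation": [0,0,2],"roll": 0,"jaw": -0.65},{"translation": [0,0,2],"roll": 0,"jaw": -0.65},{"translation": [0,0,1],"roll": 0,"jaw": -0.65}])

```text
clock: 4.8
tcp_pos: [0.4925, -0.0573, 0.0159]
ee_rot: [[1.0, 0.028, -0.0], [0.028, -1.0, 0.0], [-0.0, -0.0, -1.0]]
wrist_force: [0.3, -0.1, 0.0]
width: 0.82
grip_force: 0.0
```

Emit:
apply_moves(deltas=[{"translation": [0,0,1],"roll": 0,"jaw": -0.65},{"translation": [0,0,1],"roll": 0,"jaw": -0.65},{"translation": [0,0,1],"roll": 0,"jaw": -0.65}])

```text
clock: 5.1
tcp_pos: [0.4927, -0.0573, 0.0131]
ee_rot: [[1.0, 0.028, 0.0], [0.028, -1.0, 0.0], [0.0, -0.0, -1.0]]
wrist_force: [-0.1, -0.5, 0.4]
width: 0.822
grip_force: 0.0
```

Emit:
apply_moves(deltas=[{"translation": [0,0,1],"roll": 0,"jaw": -0.65},{"translation": [0,0,1],"roll": 0,"jaw": -0.65},{"translation": [0,0,1],"roll": 0,"jaw": -0.65}])

```text
clock: 5.4
tcp_pos: [0.4927, -0.0573, 0.0101]
ee_rot: [[1.0, 0.028, 0.0], [0.028, -1.0, 0.0], [0.0, -0.0, -1.0]]
wrist_force: [-0.3, 0.2, -0.0]
width: 0.824
grip_force: 0.0
```

Emit:
apply_moves(deltas=[{"translation": [0,0,1],"roll": 0,"jaw": -0.65},{"translation": [0,0,1],"roll": 0,"jaw": -0.65}])

```text
clock: 5.6
tcp_pos: [0.4927, -0.0573, 0.0081]
ee_rot: [[1.0, 0.028, -0.0], [0.028, -1.0, 0.0], [-0.0, -0.0, -1.0]]
wrist_force: [-0.6, 0.4, -0.3]
width: 0.826
grip_force: 0.0
```

Emit:
apply_moves(deltas=[{"translation": [0,0,1],"roll": 0,"jaw": -0.65}])

```text
clock: 5.7
tcp_pos: [0.4927, -0.0573, 0.0071]
ee_rot: [[1.0, 0.028, -0.0], [0.028, -1.0, -0.0], [-0.0, 0.0, -1.0]]
wrist_force: [0.2, -0.3, 0.8]
width: 0.828
grip_force: 0.0
```

Emit:
apply_moves(deltas=[{"translation": [0,0,1],"roll": 0,"jaw": -0.65}])

```text
clock: 5.8
tcp_pos: [0.4927, -0.0573, 0.0061]
ee_rot: [[1.0, 0.028, 0.0], [0.028, -1.0, -0.0], [0.0, 0.0, -1.0]]
wrist_force: [-1.8, -0.3, 10.4]
width: 0.828
grip_force: 5.9
```

Emit:
apply_moves(deltas=[{"translation": [0,0,0.5],"roll": 0,"jaw": -0.65}])

```text
clock: 5.9
tcp_pos: [0.4927, -0.0573, 0.0061]
ee_rot: [[1.0, 0.028, 0.0], [0.028, -1.0, -0.0], [0.0, 0.0, -1.0]]
wrist_force: [-2.8, 0.8, 9.9]
width: 0.828
grip_force: 4.7
```

Touching the counter shows the tips 6.5 mm ahead of the TCP at a 70 mm opening, which agrees with my linkage model. Now to the cap.

Emit:
apply_moves(deltas=[{"translation": [0,0,-30],"roll": 0,"jaw": -0.65},{"translation": [0,0,-35],"roll": 0,"jaw": -0.65},{"translation": [0,0,-35],"roll": 0,"jaw": -0.65},{"translation": [0,-15,-35],"roll": 0,"jaw": -0.3},{"translation": [-5,-35,-25],"roll": 0,"jaw": -0.1},{"translation": [-6,-35,0],"roll": 0,"jaw": -0.1},{"translation": [-6,-35,0],"roll": 0,"jaw": -0.1},{"translation": [-6,-35,0],"roll": 0,"jaw": -0.1},{"translation": [-6,-35,0],"roll": 0,"jaw": -0.1},{"translation": [-6,-35,0],"roll": 0,"jaw": -0.1}])

```text
clock: 6.9
tcp_pos: [0.4519, 0.0816, 0.169]
ee_rot: [[0.99, 0.138, -0.011], [0.139, -0.988, 0.065], [-0.002, -0.066, -0.998]]
wrist_force: [0.0, 1.0, -0.1]
width: 0.551
grip_force: 0.0
```

Emit:
apply_moves(deltas=[{"translation": [-6,-35,0],"roll": 0,"jaw": -0.1},{"translation": [-6,-35,0],"roll": 0,"jaw": -0.1},{"translation": [-6,-35,0],"roll": 0,"jaw": -0.1},{"translation": [-6,-35,0],"roll": 0,"jaw": -0.1},{"translation": [-6,-35,0],"roll": 0,"jaw": -0.1},{"translation": [0,0,0],"roll": 0,"jaw": -0.1},{"translation": [0,0,0],"roll": 0,"jaw": -0.1}])

```text
clock: 7.6
tcp_pos: [0.4115, 0.1503, 0.1866]
ee_rot: [[0.966, 0.256, -0.037], [0.258, -0.957, 0.135], [-0.001, -0.14, -0.99]]
wrist_force: [-0.1, 0.1, 0.1]
width: 0.551
grip_force: 0.0
```

```bash
python3 -c "
from h import *
to(.417,.352,.12)"
```

```text
clk 7.6 tcp [0.4115 0.1503 0.1866] yaw 14.97 w 0.551 gf 0.0 F [-0.1305  0.0832  0.1086] delta mm [  57.4 -182.2   93. ]
```

```bash
python3 -c "
from h import *
s=manip.state();print(s['qpos'],s['qvel'],s['joint_torque'],s['wrist_force'],s['moment']);print(s['ee_rot'])"
```

```text
[ 0.2602 -0.033  -0.3414  1.2634  0.1405  3.1406] [-0.0139  0.0078 -0.0004 -0.0035 -0.0012  0.001 ] [  0.4186 -33.2086  35.0609   0.1013   0.4923  -0.0001] [-0.1305  0.0832  0.1086] [-0.1793 -0.068   0.0466]
[[ 0.9661  0.2556 -0.037 ]
 [ 0.2582 -0.9566  0.135 ]
 [-0.0009 -0.14   -0.9901]]
```

q6 ran into its limit, so I'll roll half a turn to the equivalent grasp.

Emit:
apply_moves(deltas=[{"translation": [0,0,0],"roll": -0.149,"jaw": -0.1},{"translation": [0,0,0],"roll": -0.149,"jaw": -0.1},{"translation": [0,0,0],"roll": -0.149,"jaw": -0.1},{"translation": [0,0,0],"roll": -0.149,"jaw": -0.1},{"translation": [0,0,0],"roll": -0.149,"jaw": -0.1},{"translation": [0,0,0],"roll": -0.149,"jaw": -0.1},{"translation": [0,0,0],"roll": -0.149,"jaw": -0.1},{"translation": [0,0,0],"roll": -0.149,"jaw": -0.1},{"translation": [0,0,0],"roll": -0.149,"jaw": -0.1},{"translation": [0,0,0],"roll": -0.149,"jaw": -0.1}])

```text
clock: 8.6
tcp_pos: [0.4118, 0.1497, 0.1861]
ee_rot: [[-0.181, 0.983, -0.038], [0.974, 0.185, 0.135], [0.139, -0.012, -0.99]]
wrist_force: [0.6, -0.4, 0.1]
width: 0.55
grip_force: 0.0
```

Emit:
apply_moves(deltas=[{"translation": [0,0,0],"roll": -0.149,"jaw": -0.1},{"translation": [0,0,0],"roll": -0.149,"jaw": -0.1},{"translation": [0,0,0],"roll": -0.149,"jaw": -0.1},{"translation": [0,0,0],"roll": -0.149,"jaw": -0.1},{"translation": [0,0,0],"roll": -0.149,"jaw": -0.1},{"translation": [0,0,0],"roll": -0.149,"jaw": -0.1},{"translation": [0,0,0],"roll": -0.149,"jaw": -0.1},{"translation": [0,0,0],"roll": -0.149,"jaw": -0.1},{"translation": [0,0,0],"roll": 0,"jaw": -0.1}])

```text
clock: 9.5
tcp_pos: [0.4117, 0.1497, 0.1861]
ee_rot: [[-0.979, 0.201, -0.038], [0.194, 0.972, 0.135], [0.064, 0.125, -0.99]]
wrist_force: [0.4, -0.8, 0.4]
width: 0.554
grip_force: 0.0
```

```bash
python3 -c "
from h import *
s=manip.state();print(s['qpos']);print(s['ee_rot'])
to(.417,.352,.12)"
```

```text
[ 0.2586 -0.0321 -0.3416  1.2633  0.1406  0.4582]
[[-0.9789  0.2008 -0.0378]
 [ 0.1941  0.9717  0.1349]
 [ 0.0638  0.1247 -0.9901]]
clk 9.5 tcp [0.4117 0.1497 0.1861] yaw 168.79 w 0.554 gf 0.0 F [ 0.4288 -0.815   0.3518] delta mm [ 29.9 189.4  92.6]
```

The tilt (q5 = 0.14) stayed after the limit was hit. Pushing against the opposite q6 limit should undo it, so I'll roll there.

Emit:
apply_moves(deltas=[{"translation": [0,0,0],"roll": -0.149,"jaw": -0.1},{"translation": [0,0,0],"roll": -0.149,"jaw": -0.1},{"translation": [0,0,0],"roll": -0.149,"jaw": -0.1},{"translation": [0,0,0],"roll": -0.149,"jaw": -0.1},{"translation": [0,0,0],"roll": -0.149,"jaw": -0.1},{"translation": [0,0,0],"roll": -0.149,"jaw": -0.1},{"translation": [0,0,0],"roll": -0.149,"jaw": -0.1},{"translation": [0,0,0],"roll": -0.149,"jaw": -0.1},{"translation": [0,0,0],"roll": -0.149,"jaw": -0.1},{"translation": [0,0,0],"roll": -0.149,"jaw": -0.1}])

```text
clock: 10.5
tcp_pos: [0.4117, 0.1498, 0.1862]
ee_rot: [[-0.277, -0.96, -0.038], [-0.953, 0.27, 0.135], [-0.119, 0.073, -0.99]]
wrist_force: [-0.1, 0.2, -0.1]
width: 0.553
grip_force: 0.0
```

Emit:
apply_moves(deltas=[{"translation": [0,0,0],"roll": -0.149,"jaw": -0.1},{"translation": [0,0,0],"roll": -0.149,"jaw": -0.1},{"translation": [0,0,0],"roll": -0.149,"jaw": -0.1},{"translation": [0,0,0],"roll": -0.149,"jaw": -0.1},{"translation": [0,0,0],"roll": -0.149,"jaw": -0.1},{"translation": [0,0,0],"roll": -0.149,"jaw": -0.1},{"translation": [0,0,0],"roll": -0.149,"jaw": -0.1},{"translation": [0,0,0],"roll": -0.149,"jaw": -0.1},{"translation": [0,0,0],"roll": -0.149,"jaw": -0.1},{"translation": [0,0,0],"roll": -0.149,"jaw": -0.1}])

```text
clock: 11.5
tcp_pos: [0.4117, 0.1498, 0.1862]
ee_rot: [[0.935, -0.354, -0.038], [-0.346, -0.928, 0.135], [-0.083, -0.113, -0.99]]
wrist_force: [-0.1, -0.7, 0.4]
width: 0.548
grip_force: 0.0
```

Emit:
apply_moves(deltas=[{"translation": [0,0,0],"roll": -0.149,"jaw": -0.1},{"translation": [0,0,0],"roll": -0.149,"jaw": -0.1},{"translation": [0,0,0],"roll": -0.149,"jaw": -0.1},{"translation": [0,0,0],"roll": -0.149,"jaw": -0.1},{"translation": [0,0,0],"roll": -0.149,"jaw": -0.1}])

```text
clock: 12.0
tcp_pos: [0.4022, 0.1775, 0.186]
ee_rot: [[0.942, 0.334, -0.024], [0.334, -0.936, 0.113], [0.015, -0.115, -0.993]]
wrist_force: [0.3, -0.1, 0.9]
width: 0.546
grip_force: 0.0
```

```bash
python3 -c "
from h import *
s=manip.state();print(s['qpos'],s['ee_rot'])"
```

```text
[ 0.3421 -0.0423 -0.3497  1.248   0.115  -3.1401] [[ 0.9424  0.3335 -0.0241]
 [ 0.3341 -0.9357  0.1132]
 [ 0.0152 -0.1147 -0.9933]]
```

Emit:
apply_moves(deltas=[{"translation": [-13,36,0],"roll": -0.06,"jaw": -0.1},{"translation": [-13,36,0],"roll": -0.06,"jaw": -0.1},{"translation": [-13,36,0],"roll": -0.06,"jaw": -0.1},{"translation": [-13,36,0],"roll": -0.06,"jaw": -0.1},{"translation": [-13,36,0],"roll": -0.06,"jaw": -0.1}])

```text
clock: 12.5
tcp_pos: [0.3361, 0.1541, 0.1737]
ee_rot: [[0.901, 0.432, 0.039], [0.433, -0.901, -0.011], [0.031, 0.027, -0.999]]
wrist_force: [1.2, 0.9, -0.2]
width: 0.552
grip_force: 0.0
```

```bash
python3 -c "
from h import *
s=manip.state();print(s['qpos'],s['tcp_pos'])"
```

```text
[ 0.4504 -0.1848 -0.4969  1.228  -0.027  -3.1394] [0.3361 0.1541 0.1737]
```

Tilt is now about 1.5–2°, which will do. I'll roll back to mid-range (yaw ≈182°) and go on.

Emit:
apply_moves(deltas=[{"translation": [0,0,-2],"roll": 0.148,"jaw": -0.1},{"translation": [0,0,-2],"roll": 0.148,"jaw": -0.1},{"translation": [0,0,-2],"roll": 0.148,"jaw": -0.1},{"translation": [0,0,-2],"roll": 0.148,"jaw": -0.1},{"translation": [0,0,-2],"roll": 0.148,"jaw": -0.1},{"translation": [0,0,-2],"roll": 0.148,"jaw": -0.1},{"translation": [0,0,-2],"roll": 0.148,"jaw": -0.1},{"translation": [0,0,-2],"roll": 0.148,"jaw": -0.1},{"translation": [0,0,0],"roll": 0.148,"jaw": -0.1},{"translation": [0,0,0],"roll": 0.148,"jaw": -0.1}])

```text
clock: 13.5
tcp_pos: [0.336, 0.1546, 0.1901]
ee_rot: [[0.507, -0.861, 0.039], [-0.862, -0.508, -0.01], [0.028, -0.029, -0.999]]
wrist_force: [-0.6, 0.5, -0.3]
width: 0.55
grip_force: 0.0
```

Emit:
apply_moves(deltas=[{"translation": [0,0,0],"roll": 0.148,"jaw": -0.1},{"translation": [0,0,0],"roll": 0.148,"jaw": -0.1},{"translation": [0,0,0],"roll": 0.148,"jaw": -0.1},{"translation": [0,0,0],"roll": 0.148,"jaw": -0.1},{"translation": [0,0,0],"roll": 0.148,"jaw": -0.1},{"translation": [0,0,0],"roll": 0.148,"jaw": -0.1},{"translation": [0,0,0],"roll": 0.148,"jaw": -0.1},{"translation": [0,0,0],"roll": 0.148,"jaw": -0.1},{"translation": [0,0,0],"roll": 0.148,"jaw": -0.1},{"translation": [0,0,0],"roll": 0.148,"jaw": -0.1}])

```text
clock: 14.5
tcp_pos: [0.3359, 0.1546, 0.19]
ee_rot: [[-0.812, -0.583, 0.039], [-0.584, 0.812, -0.01], [-0.026, -0.031, -0.999]]
wrist_force: [-0.1, 0.0, 0.5]
width: 0.546
grip_force: 0.0
```

Emit:
apply_moves(deltas=[{"translation": [0,0,0],"roll": 0.148,"jaw": -0.1},{"translation": [0,0,0],"roll": 0.148,"jaw": -0.1},{"translation": [0,0,0],"roll": 0.148,"jaw": -0.1},{"translation": [0,0,0],"roll": 0.143,"jaw": -0.1},{"translation": [0,0,0],"roll": 0,"jaw": -0.1}])

```text
clock: 15.0
tcp_pos: [0.336, 0.1546, 0.19]
ee_rot: [[-0.998, -0.042, 0.039], [-0.042, 0.999, -0.01], [-0.039, -0.011, -0.999]]
wrist_force: [-0.4, 0.1, 0.5]
width: 0.55
grip_force: 0.0
```

```bash
python3 -c "
from h import *
s=manip.state();print(s['qpos'],s['ee_rot'])
to(.417,.352,.18)"
```

```text
[ 0.451  -0.1887 -0.4642  1.2642 -0.0258  0.4086] [[-0.9984 -0.0418  0.0392]
 [-0.0422  0.9991 -0.0097]
 [-0.0387 -0.0113 -0.9992]]
clk 15.0 tcp [0.336  0.1546 0.19  ] yaw -177.58 w 0.55 gf 0.0 F [-0.4476  0.0548  0.4729] delta mm [-88.8 193.9  11.2]
```

Tilt is constant in world, so gripped parts will stay upright. Moving above the cap.

Emit:
apply_moves(deltas=[{"translation": [-12.7,27.7,2],"roll": 0,"jaw": -0.1},{"translation": [-12.7,27.7,2],"roll": 0,"jaw": -0.1},{"translation": [-12.7,27.7,2],"roll": 0,"jaw": -0.1},{"translation": [-12.7,27.7,2],"roll": 0,"jaw": -0.1},{"translation": [-12.7,27.7,2],"roll": 0,"jaw": -0.1},{"translation": [-12.7,27.7,2],"roll": 0,"jaw": -0.1},{"translation": [-12.6,27.7,2],"roll": 0,"jaw": -0.1},{"translation": [0,0,40],"roll": 0,"jaw": -0.1},{"translation": [0,0,20],"roll": 0,"jaw": -0.1},{"translation": [0,0,0],"roll": 0,"jaw": -0.1}])

```text
clock: 16.0
tcp_pos: [0.4179, 0.3503, 0.1139]
ee_rot: [[-0.998, -0.046, 0.034], [-0.046, 0.999, -0.014], [-0.034, -0.015, -0.999]]
wrist_force: [-0.0, -0.2, -0.3]
width: 0.552
grip_force: 0.0
```

```bash
python3 -c "
from h import *
to(.417,.352,.078)
t=manip.snapshot('top');s=manip.snapshot('side')
p=manip.state()['tcp_pos'];print(proj('top',p),proj('side',p))
c=lambda im,u,v: cv2.resize(im[v-50:v+50,u-50:u+50],(400,400),interpolation=2)
cv2.imwrite('pics/m1.png',np.hstack([c(t,155,291),c(s,301,290)]))"
```

```text
clk 16.0 tcp [0.4179 0.3503 0.1139] yaw -177.36 w 0.552 gf 0.0 F [-0.0016 -0.2281 -0.2772] delta mm [ 2.   2.2 35.8]
[144.7183 290.947 ] [301.6766 271.4525]
```

View pics/m1.png

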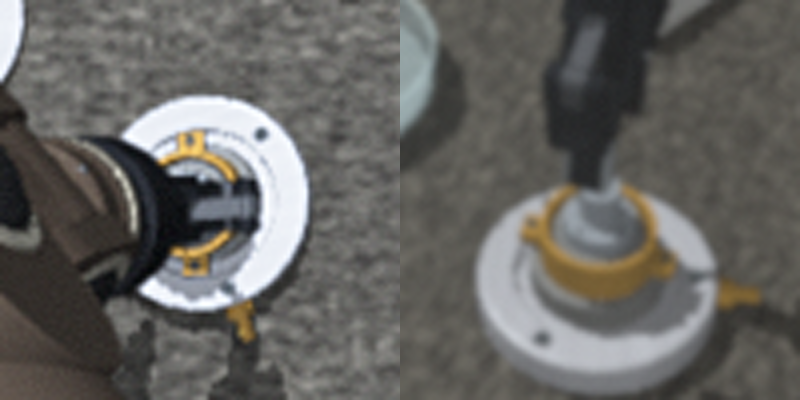

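The gripper is centred over the boss in both views (top crop (205,205), side crop (595,200)). Descending to grip the cap.

Emit:
apply_moves(deltas=[{"translation": [1,1,15],"roll": 0,"jaw": -0.1},{"translation": [0,1,12],"roll": 0,"jaw": -0.1},{"translation": [0,0,8],"roll": 0,"jaw": -0.1},{"translation": [0,0,0],"roll": 0,"jaw": -0.1}])

```text
clock: 16.5
tcp_pos: [0.4196, 0.3528, 0.0815]
ee_rot: [[-0.998, -0.043, 0.038], [-0.043, 0.999, -0.01], [-0.037, -0.012, -0.999]]
wrist_force: [-0.6, 0.5, -0.1]
width: 0.549
grip_force: 0.0
```

Emit:
apply_moves(deltas=[{"translation": [0,0,0],"roll": 0,"jaw": 1},{"translation": [0,0,0],"roll": 0,"jaw": 1},{"translation": [0,0,0],"roll": 0,"jaw": 1},{"translation": [0,0,0],"roll": 0,"jaw": 1},{"translation": [0,0,0],"roll": 0,"jaw": 1},{"translation": [0,0,0],"roll": 0,"jaw": 1},{"translation": [0,0,0],"roll": 0,"jaw": 1}])

```text
clock: 17.2
tcp_pos: [0.4204, 0.3536, 0.0831]
ee_rot: [[-0.998, -0.042, 0.04], [-0.043, 0.999, -0.008], [-0.039, -0.01, -0.999]]
wrist_force: [0.1, -0.0, 5.2]
width: 0.196
grip_force: 58.9
```

Emit:
apply_moves(deltas=[{"translation": [0,0,-5],"roll": 0,"jaw": 1},{"translation": [0,0,-10],"roll": 0,"jaw": 1},{"translation": [0,0,-20],"roll": 0,"jaw": 1},{"translation": [0,0,-20],"roll": 0,"jaw": 1},{"translation": [0,0,-10],"roll": 0,"jaw": 1},{"translation": [0,0,0],"roll": 0,"jaw": 1}])

```text
clock: 17.8
tcp_pos: [0.4181, 0.3545, 0.1489]
ee_rot: [[-0.998, -0.042, 0.041], [-0.043, 0.999, -0.007], [-0.04, -0.009, -0.999]]
wrist_force: [-0.5, -0.2, -0.7]
width: 0.199
grip_force: 58.7
```

```bash
python3 -c "
from h import *
to(.4685,.108,.13)
t=manip.snapshot('top');s=manip.snapshot('side')
for n in ('top','side'):
  for g in ('cap','small_stone','ring'):
    for a in manip.tip_of(n,g)[:1]: print(n,g,a,ray(n,a['uv'],{'cap':.09,'ring':.032,'small_stone':.032}[g]))
c=lambda im,u,v: cv2.resize(im[v-50:v+50,u-50:u+50],(400,400),interpolation=2)
cv2.imwrite('pics/m2.png',np.hstack([c(t,155,291),c(s,301,290)]))"
```

```text
clk 17.8 tcp [0.4181 0.3545 0.1489] yaw -177.55 w 0.199 gf 58.69475254788995 F [-0.471  -0.2415 -0.7127] delta mm [ -39.  -248.2   22.7]
top small_stone {'uv': [155.2, 292.8], 'conf': 0.42} [0.4149 0.349  0.032 ]
top ring {'uv': [153.8, 292.6], 'conf': 0.66} [0.4154 0.3521 0.032 ]
side cap {'uv': [301.7, 271.6], 'conf': 0.53} [0.4281 0.3245 0.09  ]
side small_stone {'uv': [300.2, 304.0], 'conf': 0.55} [0.4189 0.3538 0.032 ]
side ring {'uv': [299.0, 303.9], 'conf': 0.72} [0.4211 0.3545 0.032 ]
```

View pics/m2.png

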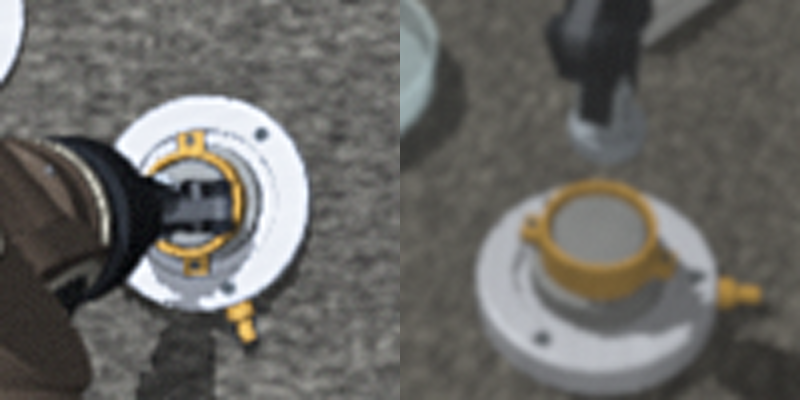

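The cap is held (side crop (605,130)); the ring and small stone stayed in place. On to the papers.

Emit:
apply_moves(deltas=[{"translation": [-3,-18,-3],"roll": 0,"jaw": 1},{"translation": [-5,-31,0],"roll": 0,"jaw": 1},{"translation": [-5,-31,0],"roll": 0,"jaw": 1},{"translation": [-5,-31,0],"roll": 0,"jaw": 1},{"translation": [-5,-31,0],"roll": 0,"jaw": 1},{"translation": [-5,-31,0],"roll": 0,"jaw": 1},{"translation": [-5,-31,0],"roll": 0,"jaw": 1},{"translation": [-5,-31,0],"roll": 0,"jaw": 1},{"translation": [-1,-13,0],"roll": 0,"jaw": 1},{"translation": [0,0,0],"roll": 0,"jaw": 1}])

```text
clock: 19.2
tcp_pos: [0.4666, 0.106, 0.1544]
ee_rot: [[-0.998, -0.039, 0.039], [-0.039, 0.999, -0.009], [-0.038, -0.011, -0.999]]
wrist_force: [-0.3, 0.7, -0.8]
width: 0.201
grip_force: 58.8
```

```bash
python3 -c "
from h import *
t=manip.snapshot('top');s=manip.snapshot('side')
to(.4685,.108,.075)
p=np.array(manip.state()['tcp_pos']);
for n in ('top','side'):
  for g,z in (('cap',p[2]-.033),('papers',0)):
    for a in manip.tip_of(n,g)[:1]: print(n,g,a,ray(n,a['uv'],z))
print(proj('side',p-[0,0,.033]))
c=lambda im,u,v: cv2.resize(im[v-40:v+40,u-40:u+40],(400,400),interpolation=2)
cv2.imwrite('pics/m3.png',np.hstack([c(t,264,267),c(s,313,225)]))"
```

```text
clk 19.3 tcp [0.4666 0.1078 0.1543] yaw -177.6 w 0.194 gf 58.79886700306088 F [-0.3029  0.3393 -0.7028] delta mm [ 1.1  1.  79.3]
top papers {'uv': [195.2, 201.3], 'conf': 0.69} [0.6244 0.2655 0.    ]
side cap {'uv': [315.5, 198.4], 'conf': 0.69} [0.4698 0.1146 0.1213]
side papers {'uv': [315.5, 237.1], 'conf': 0.63} [0.4661 0.106  0.    ]
[317.7023 197.1715]
```

View pics/m3.png

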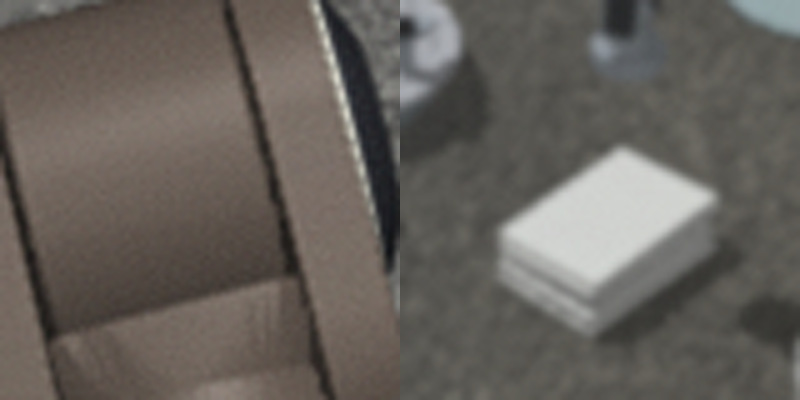

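The papers' top centre shows at crop (609,215), i.e. side pixel (314.8,228); the cap hangs upright above it.

```bash
python3 -c "
from h import *
for u,v in((223,147),(317,197),(197,285),(100,232),(209,215)): print(ray('side',(273+u/5,185+v/5),.03))"
```

```text
[0.4798 0.0513 0.03  ]
[0.4233 0.0743 0.03  ]
[0.4572 0.1619 0.03  ]
[0.5138 0.1415 0.03  ]
[0.4687 0.1086 0.03  ]
```

Emit:
apply_moves(deltas=[{"translation": [0,0,25],"roll": 0,"jaw": 1},{"translation": [0,0,25],"roll": 0,"jaw": 1},{"translation": [0,0,15],"roll": 0,"jaw": 1},{"translation": [0,0,8],"roll": 0,"jaw": 1},{"translation": [0,0,2],"roll": 0,"jaw": 1},{"translation": [0,0,0],"roll": 0,"jaw": 1}])

```text
clock: 20.1
tcp_pos: [0.4698, 0.1075, 0.0796]
ee_rot: [[-0.998, -0.043, 0.039], [-0.043, 0.999, -0.009], [-0.038, -0.011, -0.999]]
wrist_force: [-0.0, 0.8, -1.1]
width: 0.191
grip_force: 58.8
```

Emit:
apply_moves(deltas=[{"translation": [0,1,5],"roll": 0,"jaw": 1},{"translation": [0,0,4],"roll": 0,"jaw": 1},{"translation": [0,0,3],"roll": 0,"jaw": 1},{"translation": [0,0,1],"roll": 0,"jaw": 1}])

```text
clock: 20.5
tcp_pos: [0.4699, 0.1079, 0.066]
ee_rot: [[-0.998, -0.042, 0.038], [-0.043, 0.999, -0.009], [-0.038, -0.011, -0.999]]
wrist_force: [-0.6, 0.7, -1.7]
width: 0.2
grip_force: 58.8
```

Emit:
apply_moves(deltas=[{"translation": [0,0,1],"roll": 0,"jaw": 1}])

```text
clock: 20.6
tcp_pos: [0.4701, 0.1079, 0.0652]
ee_rot: [[-0.998, -0.042, 0.039], [-0.043, 0.999, -0.009], [-0.038, -0.011, -0.999]]
wrist_force: [-0.7, 0.3, -1.6]
width: 0.198
grip_force: 58.8
```

Emit:
apply_moves(deltas=[{"translation": [0,0,1],"roll": 0,"jaw": 1}])

```text
clock: 20.7
tcp_pos: [0.4702, 0.1079, 0.0643]
ee_rot: [[-0.998, -0.042, 0.039], [-0.043, 0.999, -0.009], [-0.038, -0.011, -0.999]]
wrist_force: [0.1, 0.1, -1.0]
width: 0.195
grip_force: 58.8
```

Emit:
apply_moves(deltas=[{"translation": [0,0,0.7],"roll": 0,"jaw": 1}])

```text
clock: 20.8
tcp_pos: [0.4702, 0.1079, 0.0636]
ee_rot: [[-0.998, -0.042, 0.039], [-0.043, 0.999, -0.009], [-0.038, -0.011, -0.999]]
wrist_force: [0.0, -0.6, -0.3]
width: 0.197
grip_force: 58.8
```

Emit:
apply_moves(deltas=[{"translation": [0,0,0.7],"roll": 0,"jaw": 1}])

```text
clock: 20.9
tcp_pos: [0.4703, 0.1079, 0.0634]
ee_rot: [[-0.998, -0.042, 0.039], [-0.043, 0.999, -0.009], [-0.039, -0.011, -0.999]]
wrist_force: [-3.9, -1.5, 9.2]
width: 0.196
grip_force: 59.9
```

Emit:
apply_moves(deltas=[{"translation": [0,0,0.7],"roll": 0,"jaw": 1}])

```text
clock: 21.0
tcp_pos: [0.4703, 0.1079, 0.0634]
ee_rot: [[-0.998, -0.042, 0.039], [-0.043, 0.999, -0.009], [-0.039, -0.011, -0.999]]
wrist_force: [-6.0, -1.6, 14.8]
width: 0.198
grip_force: 60.5
```

Emit:
apply_moves(deltas=[{"translation": [0,0,0.7],"roll": 0,"jaw": 1}])

```text
clock: 21.1
tcp_pos: [0.4704, 0.108, 0.0634]
ee_rot: [[-0.998, -0.042, 0.04], [-0.043, 0.999, -0.009], [-0.039, -0.011, -0.999]]
wrist_force: [-8.4, -1.7, 20.3]
width: 0.199
grip_force: 61.2
```

Contact. Release and go back to the stack.

Emit:
apply_moves(deltas=[{"translation": [0,0,-1],"roll": 0,"jaw": 1},{"translation": [0,0,0],"roll": 0,"jaw": 0.4},{"translation": [0,0,0],"roll": 0,"jaw": 0},{"translation": [0,0,0],"roll": 0,"jaw": -0.1},{"translation": [0,0,0],"roll": 0,"jaw": -0.1},{"translation": [0,0,-20],"roll": 0,"jaw": -0.1},{"translation": [0,0,-30],"roll": 0,"jaw": -0.3},{"translation": [0,0,-30],"roll": 0,"jaw": -0.6},{"translation": [0,0,-5],"roll": 0,"jaw": -0.65},{"translation": [0,0,0],"roll": 0,"jaw": -0.65}])

```text
clock: 22.1
tcp_pos: [0.4677, 0.1089, 0.1483]
ee_rot: [[-0.998, -0.042, 0.041], [-0.043, 0.999, -0.009], [-0.04, -0.01, -0.999]]
wrist_force: [-0.2, -0.1, -0.5]
width: 0.827
grip_force: 0.0
```

```bash
python3 -c "
from h import *
t=manip.snapshot('side')
to(.418,.353,.14)
for g,z in (('cap',.03),('papers',0)):
    for a in manip.tip_of('side',g)[:1]: print(g,a,ray('side',a['uv'],z))
"
```

```text
clk 22.15 tcp [0.467  0.1087 0.1471] yaw -177.55 w 0.82 gf 0.0 F [ 0.7037  0.3908 -0.1562] delta mm [ 38.7 246.2   2.9]
cap {'uv': [317.2, 225.6], 'conf': 0.61} [0.4662 0.0971 0.03  ]
papers {'uv': [316.8, 237.4], 'conf': 0.76} [0.4627 0.1059 0.    ]
```

Emit:
apply_moves(deltas=[{"translation": [3,16,0],"roll": 0,"jaw": -0.65},{"translation": [5,32,0],"roll": 0,"jaw": -0.65},{"translation": [5,32,0],"roll": 0,"jaw": -0.65},{"translation": [5,32,0],"roll": 0,"jaw": -0.65},{"translation": [5,32,0],"roll": 0,"jaw": -0.65},{"translation": [5,32,0],"roll": 0,"jaw": -0.65},{"translation": [5,32,0],"roll": 0,"jaw": -0.65},{"translation": [4,26,0],"roll": 0,"jaw": -0.65},{"translation": [2,12,0],"roll": 0,"jaw": -0.65},{"translation": [0,0,0],"roll": 0,"jaw": -0.65}])

```text
clock: 23.25
tcp_pos: [0.4169, 0.3535, 0.1419]
ee_rot: [[-0.998, -0.044, 0.037], [-0.045, 0.999, -0.011], [-0.036, -0.012, -0.999]]
wrist_force: [0.1, -0.6, 0.1]
width: 0.825
grip_force: 0.0
```

```bash
python3 -c "
from h import *
to(.4175,.353,.047)
t=manip.snapshot('side')
c=lambda im,u,v: cv2.resize(im[v-30:v+30,u-40:u+40],(480,360),interpolation=2)
cv2.imwrite('pics/m4.png',np.hstack([c(t,300,300),c(t,313,225)])[:, :800])
"
```

```text
clk 23.25 tcp [0.4169 0.3535 0.1419] yaw -177.44 w 0.825 gf 0.0 F [ 0.0758 -0.641   0.072 ] delta mm [ 2.9  0.7 94.9]
```

View pics/m4.png

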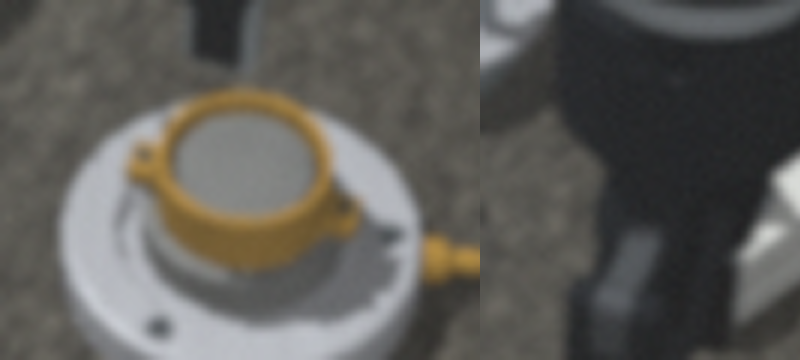

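The ring's ears are at crop (145,158) and (345,215), and the ring is seated around the small stone. Checking its yaw.

```bash
python3 -c "
from h import *
a=ray('side',(260+145/6,270+158/6),.04);b=ray('side',(260+345/6,270+215/6),.04);print(a,b,(a+b)/2,np.degrees(np.arctan2(*(a-b)[1::-1])))"
```

```text
[0.4528 0.354  0.04  ] [0.3841 0.3523 0.04  ] [0.4185 0.3531 0.04  ] 1.3787321183473373
```

Emit:
apply_moves(deltas=[{"translation": [1,0,30],"roll": 0,"jaw": -0.65},{"translation": [0,0,30],"roll": 0,"jaw": -0.65},{"translation": [0,0,12],"roll": 0,"jaw": -0.65},{"translation": [0,0,0],"roll": 0,"jaw": -0.65},{"translation": [0,0,0],"roll": 0,"jaw": -0.65}])

```text
clock: 23.8
tcp_pos: [0.4199, 0.3517, 0.0722]
ee_rot: [[-0.998, -0.041, 0.039], [-0.042, 0.999, -0.009], [-0.039, -0.011, -0.999]]
wrist_force: [0.6, -0.3, 0.1]
width: 0.823
grip_force: 0.0
```

Emit:
apply_moves(deltas=[{"translation": [2,1,12],"roll": 0,"jaw": -0.65},{"translation": [1,0,8],"roll": 0,"jaw": -0.65},{"translation": [0,0,4],"roll": 0,"jaw": -0.65},{"translation": [0,0,0],"roll": 0,"jaw": -0.65},{"translation": [0,0,0],"roll": 0,"jaw": -0.65}])

```text
clock: 24.3
tcp_pos: [0.4173, 0.3528, 0.0472]
ee_rot: [[-0.998, -0.042, 0.039], [-0.043, 0.999, -0.009], [-0.038, -0.011, -0.999]]
wrist_force: [1.6, -0.1, -0.0]
width: 0.821
grip_force: 0.0
```

```bash
python3 -c "
from h import *
to(.418,.353,.047)"
```

```text
clk 24.3 tcp [0.4173 0.3528 0.0472] yaw -177.55 w 0.821 gf 0.0 F [ 1.6155 -0.1274 -0.0116] delta mm [-0.7  0.1  0.3]
```

Emit:
apply_moves(deltas=[{"translation": [-0.5,0,0],"roll": 0,"jaw": -0.4},{"translation": [0,0,0],"roll": 0,"jaw": -0.2},{"translation": [0,0,0],"roll": 0,"jaw": 0.2},{"translation": [0,0,0],"roll": 0,"jaw": 1},{"translation": [0,0,0],"roll": 0,"jaw": 1},{"translation": [0,0,0],"roll": 0,"jaw": 1},{"translation": [0,0,0],"roll": 0,"jaw": 1}])

```text
clock: 25.0
tcp_pos: [0.4181, 0.353, 0.0484]
ee_rot: [[-0.998, -0.042, 0.04], [-0.043, 0.999, -0.008], [-0.039, -0.01, -0.999]]
wrist_force: [-0.8, -1.5, 5.8]
width: 0.658
grip_force: 62.7
```

Emit:
apply_moves(deltas=[{"translation": [0.2,0,-4],"roll": 0,"jaw": 1},{"translation": [0.3,0,-8],"roll": 0,"jaw": 1},{"translation": [0.5,0,-12],"roll": 0,"jaw": 1},{"translation": [0.6,0,-16],"roll": 0,"jaw": 1},{"translation": [0.8,0,-20],"roll": 0,"jaw": 1},{"translation": [0,0,-10],"roll": 0,"jaw": 1},{"translation": [0,0,-10],"roll": 0,"jaw": 1},{"translation": [0,0,0],"roll": 0,"jaw": 1}])

```text
clock: 25.8
tcp_pos: [0.4129, 0.354, 0.1286]
ee_rot: [[-0.998, -0.042, 0.04], [-0.043, 0.999, -0.008], [-0.04, -0.009, -0.999]]
wrist_force: [0.1, 0.6, -1.4]
width: 0.661
grip_force: 63.9
```

```bash
python3 -c "
from h import *
to(.664,.0145,.13)
t=manip.snapshot('side')
c=lambda im,u,v: cv2.resize(im[v-38:v+38,u-40:u+40],(400,380),interpolation=2)
cv2.imwrite('pics/m5.png',np.hstack([c(t,300,285),c(t,313,225)]))
"
```

```text
clk 25.8 tcp [0.4129 0.354  0.1286] yaw -177.56 w 0.661 gf 63.906426429748535 F [ 0.0965  0.6203 -1.375 ] delta mm [-236.3 -349.8   11.3]
```

View pics/m5.png

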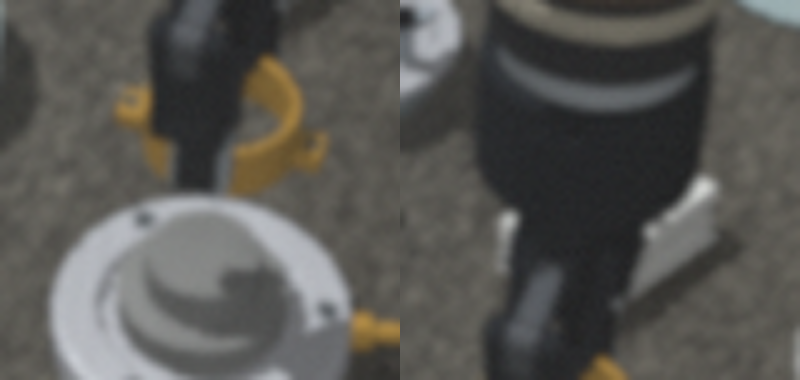

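Ring held; stones left in place. Refining the plate centre with a circle fit from the first images and the ring's pose in the hand.

```bash
python3 -c "
from h import *
from scipy.optimize import least_squares
for n,im,(u,v),th in (('top','pics/top0.png',(302,180),170),('side','pics/side0.png',(258,193),130)):
    g=cv2.imread(im).min(2)
    for th in (th-30,th,th+20):
        m=np.zeros_like(g);m[v-36:v+36,u-36:u+36]=(g[v-36:v+36,u-36:u+36]>th)
        cs=max(cv2.findContours(m,0,1)[0],key=cv2.contourArea)
        P=np.array([ray(n,p[0],.029)[:2] for p in cs])
        o=cam(n)[1][:2,3];c=np.array([.665,.014]);d=(c-o)/np.linalg.norm(c-o)
        Q=P[(P-c)@d>.01]
        f=least_squares(lambda q:np.hypot(*(Q-q).T)-.075,c,loss='soft_l1',f_scale=.002)
        print(n,th,len(Q),f.x,np.std(f.fun))
a=ray('side',(260+133/5,247+105/5),.118);b=ray('side',(260+315/5,247+150/5),.118);print(a,b,(a+b)/2,np.degrees(np.arctan2(*(a-b)[1::-1])))"
```

```text
top 140 84 [0.6656 0.0153] 0.00069129113827814
top 170 82 [0.6648 0.0151] 0.0007417319145218293
top 190 81 [0.6643 0.0153] 0.0008830745789793054
side 100 69 [0.6684 0.011 ] 0.006750584250392944
side 130 93 [0.6639 0.0176] 0.015972825341612432
side 150 89 [0.6614 0.0229] 0.014649023215289495
[0.4485 0.3539 0.118 ] [0.3785 0.3508 0.118 ] [0.4135 0.3523 0.118 ] 2.5128652896390506
```

Emit:
apply_moves(deltas=[{"translation": [0,-10,-10],"roll": 0,"jaw": 1},{"translation": [-20,-28,0],"roll": 0,"jaw": 1},{"translation": [-20,-30,0],"roll": 0,"jaw": 1},{"translation": [-20,-30,0],"roll": 0,"jaw": 1},{"translation": [-20,-30,0],"roll": 0,"jaw": 1},{"translation": [-20,-30,0],"roll": 0,"jaw": 1},{"translation": [-20,-30,0],"roll": 0,"jaw": 1},{"translation": [-20,-30,0],"roll": 0,"jaw": 1},{"translation": [0,0,0],"roll": 0.14,"jaw": 1},{"translation": [0,0,0],"roll": 0.143,"jaw": 1}])

```text
clock: 26.85
tcp_pos: [0.5609, 0.1396, 0.1443]
ee_rot: [[-0.968, 0.246, 0.037], [0.246, 0.969, -0.01], [-0.038, -0.0, -0.999]]
wrist_force: [-0.6, -0.3, -2.0]
width: 0.661
grip_force: 64.1
```

```bash
python3 -c "
from h import *
to(.664,.0145,.13)"
```

```text
clk 26.85 tcp [0.5609 0.1396 0.1443] yaw 165.74 w 0.661 gf 64.1460245847702 F [-0.6034 -0.2667 -2.0346] delta mm [-130.1  -95.9   19.3]
```

Emit:
apply_moves(deltas=[{"translation": [-26,-19,0],"roll": 0,"jaw": 1},{"translation": [-26,-19,0],"roll": 0,"jaw": 1},{"translation": [-26,-19,0],"roll": 0,"jaw": 1},{"translation": [-26,-19,0],"roll": 0,"jaw": 1},{"translation": [-22,-17,0],"roll": 0,"jaw": 1},{"translation": [0,0,0],"roll": 0,"jaw": 1},{"translation": [0,0,0],"roll": 0,"jaw": 1}])

```text
clock: 27.55
tcp_pos: [0.6605, 0.0203, 0.149]
ee_rot: [[-0.97, 0.24, 0.037], [0.239, 0.971, -0.009], [-0.038, -0.0, -0.999]]
wrist_force: [0.2, -0.3, -2.2]
width: 0.659
grip_force: 64.2
```

```bash
python3 -c "
from h import *
to(.6642,.0152,.07)
t=manip.snapshot('side');s=manip.snapshot('top')
c=lambda im,u,v: cv2.resize(im[v-38:v+38,u-40:u+40],(400,380),interpolation=2)
cv2.imwrite('pics/m6.png',np.hstack([c(t,260,180),c(s,302,181)]))
"
```

```text
clk 27.55 tcp [0.6605 0.0203 0.149 ] yaw 166.13 w 0.659 gf 64.18681383132935 F [ 0.2028 -0.3224 -2.2213] delta mm [-1.9 -4.1 79.1]
```

View pics/m6.png

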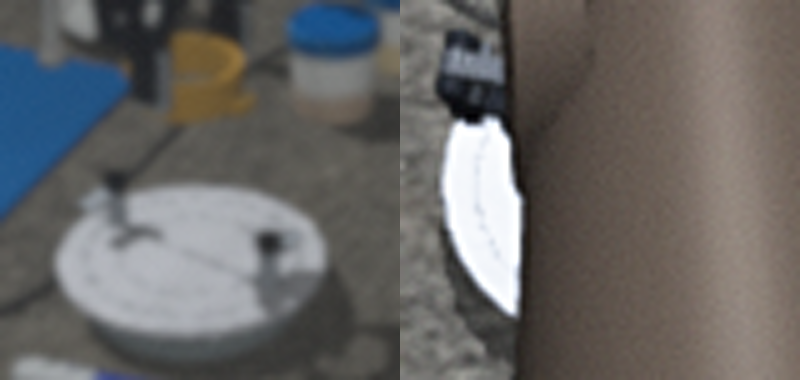

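The ring is above the plate (side crop (205,80)), with the plate undisturbed and posts at (115,180) and (268,240). Lowering partway.

Emit:
apply_moves(deltas=[{"translation": [-1,-2,15],"roll": 0,"jaw": 1},{"translation": [0,-2,20],"roll": 0,"jaw": 1},{"translation": [0,0,20],"roll": 0,"jaw": 1},{"translation": [0,0,10],"roll": 0,"jaw": 1},{"translation": [0,0,0],"roll": 0,"jaw": 1},{"translation": [0,0,0],"roll": 0,"jaw": 1}])

```text
clock: 28.25
tcp_pos: [0.6635, 0.0171, 0.0855]
ee_rot: [[-0.971, 0.238, 0.039], [0.237, 0.971, -0.009], [-0.04, 0.0, -0.999]]
wrist_force: [-0.0, -0.2, -1.1]
width: 0.658
grip_force: 64.2
```

```bash
python3 -c "
from h import *
to(.6642,.0152,.055)
t=manip.snapshot('side')
for g,z in (('ring',manip.state()['tcp_pos'][2]-.0164),('plate_centre',.029),('plate_mark',.029)):
    for a in manip.tip_of('side',g)[:1]: print(g,a,ray('side',a['uv'],z))
cv2.imwrite('pics/m7.png',cv2.resize(t[145:225,215:305],(720,640),interpolation=2)[:600])
"
```

```text
clk 28.25 tcp [0.6635 0.0171 0.0855] yaw 166.26 w 0.658 gf 64.18651700019836 F [-0.0317 -0.2365 -1.075 ] delta mm [ 0.1 -1.8 30.5]
ring {'uv': [259.8, 179.7], 'conf': 0.54} [0.6617 0.0092 0.0697]
plate_centre {'uv': [255.7, 190.6], 'conf': 0.81} [0.6768 0.0066 0.029 ]
plate_mark {'uv': [236.9, 186.5], 'conf': 0.98} [0.7359 0.0072 0.029 ]
```

View pics/m7.png

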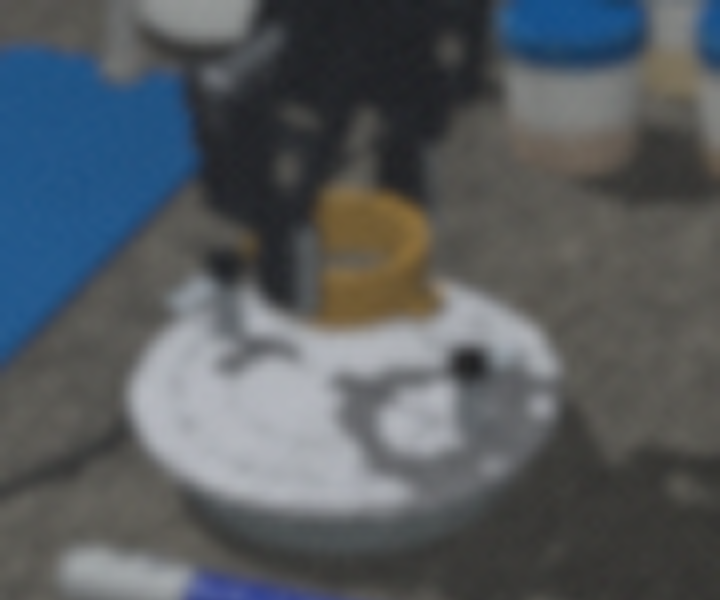

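The ring is between the posts and still above the plate (ear at (430,300)). Lowering more.

Emit:
apply_moves(deltas=[{"translation": [0,-1,12],"roll": 0,"jaw": 1},{"translation": [0,-0.8,10],"roll": 0,"jaw": 1},{"translation": [0,0,6],"roll": 0,"jaw": 1},{"translation": [0,0,0],"roll": 0,"jaw": 1},{"translation": [0,0,0],"roll": 0,"jaw": 1}])

```text
clock: 28.95
tcp_pos: [0.664, 0.0146, 0.0564]
ee_rot: [[-0.97, 0.238, 0.038], [0.238, 0.971, -0.009], [-0.039, 0.0, -0.999]]
wrist_force: [0.3, -0.6, -1.0]
width: 0.66
grip_force: 64.2
```

```bash
python3 -c "
from h import *
to(.6642,.0152,.046)
t=manip.snapshot('side')
cv2.imwrite('pics/m8.png',cv2.resize(t[155:220,220:300],(800,650),interpolation=2)[:600])
"
```

```text
clk 28.95 tcp [0.664  0.0146 0.0564] yaw 166.22 w 0.66 gf 64.18320536613464 F [ 0.3356 -0.5947 -1.02  ] delta mm [ 0.3  0.6 10.4]
```

View pics/m8.png

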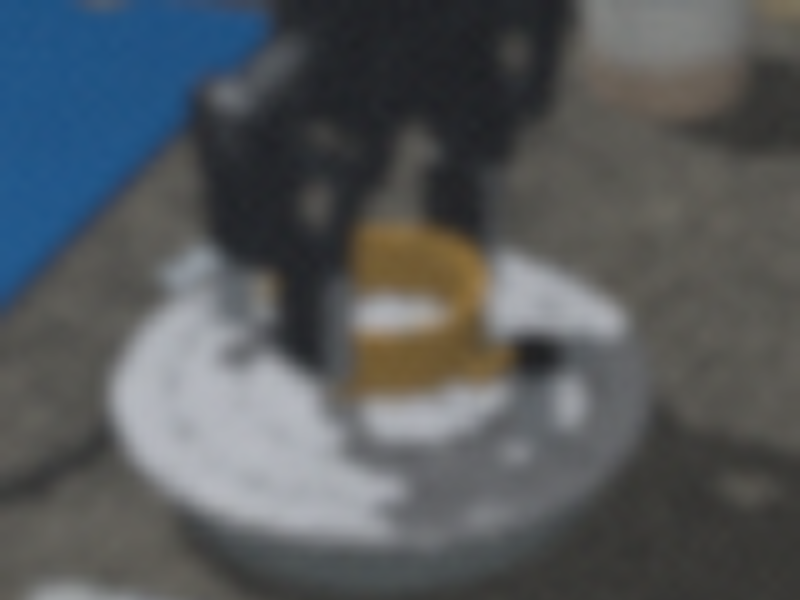

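The ear at (510,360) lines up with the near post (540,352). Setting down in fine steps.

Emit:
apply_moves(deltas=[{"translation": [0.2,0.5,5],"roll": 0,"jaw": 1},{"translation": [0,0,3],"roll": 0,"jaw": 1},{"translation": [0,0,0],"roll": 0,"jaw": 1}])

```text
clock: 29.3
tcp_pos: [0.6641, 0.0151, 0.0482]
ee_rot: [[-0.97, 0.238, 0.038], [0.238, 0.971, -0.009], [-0.039, 0.0, -0.999]]
wrist_force: [0.1, 0.4, -2.3]
width: 0.658
grip_force: 64.2
```

Emit:
apply_moves(deltas=[{"translation": [0,0,1],"roll": 0,"jaw": 1}])

```text
clock: 29.4
tcp_pos: [0.6645, 0.0151, 0.0478]
ee_rot: [[-0.97, 0.238, 0.039], [0.238, 0.971, -0.009], [-0.04, 0.0, -0.999]]
wrist_force: [-0.2, -0.4, -2.2]
width: 0.662
grip_force: 64.2
```

Emit:
apply_moves(deltas=[{"translation": [0,0,0.7],"roll": 0,"jaw": 1}])

```text
clock: 29.5
tcp_pos: [0.6646, 0.0151, 0.0472]
ee_rot: [[-0.97, 0.238, 0.039], [0.238, 0.971, -0.009], [-0.04, 0.0, -0.999]]
wrist_force: [-0.7, 0.3, -1.8]
width: 0.658
grip_force: 64.2
```

Emit:
apply_moves(deltas=[{"translation": [0,0,0.7],"roll": 0,"jaw": 1}])

```text
clock: 29.6
tcp_pos: [0.6646, 0.0151, 0.0465]
ee_rot: [[-0.97, 0.238, 0.039], [0.238, 0.971, -0.009], [-0.04, 0.0, -0.999]]
wrist_force: [0.1, 0.1, -1.8]
width: 0.66
grip_force: 64.2
```

Emit:
apply_moves(deltas=[{"translation": [0,0,0.7],"roll": 0,"jaw": 1}])

```text
clock: 29.7
tcp_pos: [0.6646, 0.0151, 0.0457]
ee_rot: [[-0.97, 0.238, 0.039], [0.238, 0.971, -0.009], [-0.04, 0.0, -0.999]]
wrist_force: [0.5, -0.5, -1.3]
width: 0.662
grip_force: 64.2
```

Emit:
apply_moves(deltas=[{"translation": [0,0,0.6],"roll": 0,"jaw": 1}])

```text
clock: 29.8
tcp_pos: [0.6649, 0.015, 0.0456]
ee_rot: [[-0.97, 0.238, 0.039], [0.238, 0.971, -0.009], [-0.041, 0.0, -0.999]]
wrist_force: [-1.0, 0.9, 3.9]
width: 0.66
grip_force: 64.7
```

Emit:
apply_moves(deltas=[{"translation": [0,0,0.6],"roll": 0,"jaw": 1}])

```text
clock: 29.9
tcp_pos: [0.6652, 0.015, 0.0456]
ee_rot: [[-0.97, 0.238, 0.04], [0.238, 0.971, -0.009], [-0.041, 0.001, -0.999]]
wrist_force: [-1.6, 0.2, 6.7]
width: 0.66
grip_force: 65.0
```

Emit:
apply_moves(deltas=[{"translation": [0,0,0],"roll": 0,"jaw": 0},{"translation": [0,0,0],"roll": 0,"jaw": -0.4},{"translation": [0,0,0],"roll": 0,"jaw": -0.5},{"translation": [0,0,0],"roll": 0,"jaw": -0.6},{"translation": [0,0,0],"roll": 0,"jaw": -0.6}])

```text
clock: 30.4
tcp_pos: [0.6644, 0.0151, 0.0442]
ee_rot: [[-0.97, 0.238, 0.038], [0.238, 0.971, -0.009], [-0.039, 0.0, -0.999]]
wrist_force: [-0.1, 0.6, -0.5]
width: 0.798
grip_force: 0.0
```

Emit:
apply_moves(deltas=[{"translation": [0,0,-5],"roll": 0,"jaw": -0.6},{"translation": [0,0,-15],"roll": 0,"jaw": -0.6},{"translation": [0,0,-30],"roll": 0,"jaw": -0.6},{"translation": [0,0,-30],"roll": 0,"jaw": -0.6},{"translation": [0,0,-10],"roll": 0,"jaw": -0.6},{"translation": [0,0,0],"roll": 0,"jaw": -0.6}])

```text
clock: 31.0
tcp_pos: [0.6624, 0.016, 0.1375]
ee_rot: [[-0.97, 0.238, 0.043], [0.238, 0.971, -0.009], [-0.044, 0.002, -0.999]]
wrist_force: [-0.0, 0.1, 0.5]
width: 0.798
grip_force: 0.0
```

```bash
python3 -c "
from h import *
to(.418,.353,.14)
t=manip.snapshot('side')
c=lambda im,u,v: cv2.resize(im[v-30:v+30,u-40:u+40],(400,300),interpolation=2)
cv2.imwrite('pics/m9.png',np.hstack([c(t,260,190),c(t,313,225)]))
"
```

```text
clk 31.0 tcp [0.6624 0.016  0.1375] yaw 166.22 w 0.798 gf 0.0 F [-0.0102  0.0679  0.4709] delta mm [317.3 269.1 -16.2]
```

View pics/m9.png

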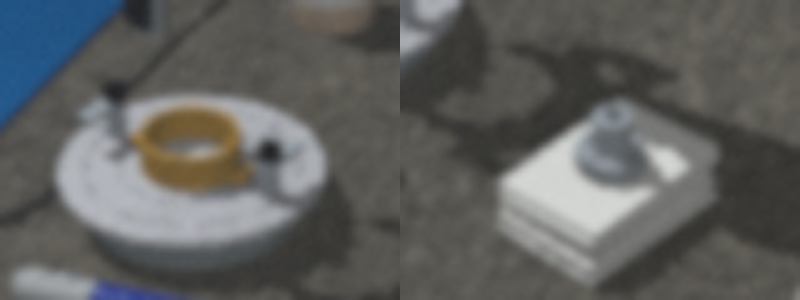

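The ring stands centred with its ears at the posts, and the plate is unturned. The cap stands mid-papers at (612,165). Next, the small stone.

Emit:
apply_moves(deltas=[{"translation": [15,13,-2],"roll": 0,"jaw": -0.6},{"translation": [29,25,-2],"roll": 0,"jaw": -0.6},{"translation": [29,25,0],"roll": 0,"jaw": -0.6},{"translation": [29,25,0],"roll": 0,"jaw": -0.6},{"translation": [29,25,0],"roll": 0,"jaw": -0.6},{"translation": [29,25,0],"roll": 0,"jaw": -0.6},{"translation": [29,25,0],"roll": 0,"jaw": -0.6},{"translation": [29,25,0],"roll": 0,"jaw": -0.6},{"translation": [29,25,0],"roll": 0,"jaw": -0.6},{"translation": [29,25,0],"roll": 0,"jaw": -0.6}])

```text
clock: 32.05
tcp_pos: [0.4471, 0.3136, 0.1259]
ee_rot: [[-0.971, 0.238, 0.036], [0.238, 0.971, -0.011], [-0.038, -0.002, -0.999]]
wrist_force: [0.1, 0.3, -0.3]
width: 0.798
grip_force: 0.0
```

Emit:
apply_moves(deltas=[{"translation": [25,21,0],"roll": 0,"jaw": -0.6},{"translation": [10,8,0],"roll": 0,"jaw": -0.6},{"translation": [0,0,0],"roll": 0,"jaw": -0.6},{"translation": [0,0,0],"roll": 0,"jaw": -0.6}])

```text
clock: 32.45
tcp_pos: [0.4224, 0.3487, 0.1255]
ee_rot: [[-0.971, 0.238, 0.038], [0.238, 0.971, -0.01], [-0.039, -0.001, -0.999]]
wrist_force: [-0.0, -0.5, -0.3]
width: 0.799
grip_force: 0.0
```

```bash
python3 -c "
from h import *
to(.418,.353,.08)
t=manip.snapshot('side');manip.snapshot('top')
for n in('side','top'):
  for g,z in (('small_stone',.032),('large_stone',.016)):
    for a in manip.tip_of(n,g)[:1]: print(n,g,a,ray(n,a['uv'],z))
"
```

```text
clk 32.45 tcp [0.4224 0.3487 0.1255] yaw 166.24 w 0.799 gf 0.0 F [-0.0229 -0.5181 -0.3439] delta mm [ 7.1  3.2 45.2]
side small_stone {'uv': [300.9, 301.1], 'conf': 0.6} [0.4201 0.3462 0.032 ]
side large_stone {'uv': [300.3, 310.9], 'conf': 0.84} [0.417  0.3569 0.016 ]
top small_stone {'uv': [152.9, 292.1], 'conf': 0.4} [0.4165 0.3541 0.032 ]
top large_stone {'uv': [153.5, 294.1], 'conf': 0.65} [0.412  0.3564 0.016 ]
```

Emit:
apply_moves(deltas=[{"translation": [4,2,25],"roll": 0,"jaw": -0.6},{"translation": [4,1,25],"roll": 0,"jaw": -0.6},{"translation": [0,0,15],"roll": 0,"jaw": -0.6},{"translation": [0,0,6],"roll": 0,"jaw": -0.6},{"translation": [0,0,0],"roll": 0,"jaw": -0.6},{"translation": [0,0,0],"roll": 0,"jaw": -0.6}])

```text
clock: 33.35
tcp_pos: [0.419, 0.3536, 0.0558]
ee_rot: [[-0.97, 0.239, 0.039], [0.239, 0.971, -0.008], [-0.04, 0.001, -0.999]]
wrist_force: [0.4, -0.2, -0.5]
width: 0.8
grip_force: 0.0
```

```bash
python3 -c "
from h import *
to(.418,.353,.0485)"
```

```text
clk 33.35 tcp [0.419  0.3536 0.0558] yaw 166.19 w 0.8 gf 0.0 F [ 0.3837 -0.1767 -0.4699] delta mm [ 1.1 -0.8  7.2]
```

Emit:
apply_moves(deltas=[{"translation": [1,-0.5,4],"roll": 0,"jaw": -0.6},{"translation": [0,0,2],"roll": 0,"jaw": -0.6},{"translation": [0,0,0],"roll": 0,"jaw": -0.4},{"translation": [0,0,0],"roll": 0,"jaw": -0.2},{"translation": [0,0,0],"roll": 0,"jaw": 0},{"translation": [0,0,0],"roll": 0,"jaw": 0.3},{"translation": [0,0,0],"roll": 0,"jaw": 1},{"translation": [0,0,0],"roll": 0,"jaw": 1},{"translation": [0,0,0],"roll": 0,"jaw": 1},{"translation": [0,0,0],"roll": 0,"jaw": 1}])

```text
clock: 34.35
tcp_pos: [0.4178, 0.3534, 0.0496]
ee_rot: [[-0.97, 0.238, 0.039], [0.238, 0.971, -0.008], [-0.04, 0.001, -0.999]]
wrist_force: [-1.7, -0.6, 5.6]
width: 0.495
grip_force: 60.5
```

Emit:
apply_moves(deltas=[{"translation": [0,0,-4],"roll": 0,"jaw": 1},{"translation": [0,0,-10],"roll": 0,"jaw": 1},{"translation": [0,0,-25],"roll": 0,"jaw": 1},{"translation": [0,0,-35],"roll": 0,"jaw": 1},{"translation": [0,0,-20],"roll": 0,"jaw": 1},{"translation": [0,0,0],"roll": 0,"jaw": 1}])

```text
clock: 34.95
tcp_pos: [0.4153, 0.3553, 0.1467]
ee_rot: [[-0.97, 0.238, 0.043], [0.238, 0.971, -0.005], [-0.043, 0.005, -0.999]]
wrist_force: [-0.0, 0.1, -0.5]
width: 0.498
grip_force: 60.9
```

```bash
python3 -c "
from h import *
to(.4335,-.183,.14)
t=manip.snapshot('side')
for g,z in (('small_stone',.11),('large_stone',.016)):
    for a in manip.tip_of('side',g)[:2]: print(g,a,ray('side',a['uv'],z))
"
```

```text
clk 34.95 tcp [0.4153 0.3553 0.1467] yaw 166.21 w 0.498 gf 60.936291217803955 F [-0.0416  0.1091 -0.518 ] delta mm [-145.5 -518.5   10.2]
small_stone {'uv': [302.8, 267.4], 'conf': 0.72} [0.4236 0.3328 0.11  ]
small_stone {'uv': [302.3, 312.3], 'conf': 0.66} [0.3881 0.4357 0.11  ]
large_stone {'uv': [354.2, 182.7], 'conf': 0.64} [ 0.4335 -0.1614  0.016 ]
large_stone {'uv': [301.8, 309.0], 'conf': 0.62} [0.4159 0.3513 0.016 ]
```

Emit:
apply_moves(deltas=[{"translation": [-5,-18,0],"roll": 0,"jaw": 1},{"translation": [-10,-35,0],"roll": 0,"jaw": 1},{"translation": [-10,-35,0],"roll": 0,"jaw": 1},{"translation": [-10,-35,0],"roll": 0,"jaw": 1},{"translation": [-10,-35,0],"roll": 0,"jaw": 1},{"translation": [-10,-35,0],"roll": 0,"jaw": 1},{"translation": [-10,-35,0],"roll": 0,"jaw": 1},{"translation": [-10,-35,0],"roll": 0,"jaw": 1},{"translation": [-10,-35,0],"roll": 0,"jaw": 1},{"translation": [-10,-35,0],"roll": 0,"jaw": 1}])

```text
clock: 36.1
tcp_pos: [0.4252, 0.0058, 0.1453]
ee_rot: [[-0.97, 0.239, 0.037], [0.238, 0.971, -0.01], [-0.038, -0.001, -0.999]]
wrist_force: [0.9, -1.5, -1.1]
width: 0.498
grip_force: 61.0
```

Emit:
apply_moves(deltas=[{"translation": [-10,-35,0],"roll": 0,"jaw": 1},{"translation": [-10,-35,0],"roll": 0,"jaw": 1},{"translation": [-10,-35,0],"roll": 0,"jaw": 1},{"translation": [-8,-30,0],"roll": 0,"jaw": 1},{"translation": [-6,-24,0],"roll": 0,"jaw": 1},{"translation": [-5,-18,0],"roll": 0,"jaw": 1},{"translation": [0,0,0],"roll": 0,"jaw": 1}])

```text
clock: 36.8
tcp_pos: [0.4308, -0.1775, 0.1471]
ee_rot: [[-0.97, 0.242, 0.036], [0.242, 0.97, -0.009], [-0.037, -0.0, -0.999]]
wrist_force: [0.1, 1.0, 0.0]
width: 0.499
grip_force: 61.0
```

```bash
python3 -c "
from h import *
to(.4335,-.183,.06)
t=manip.snapshot('side');manip.snapshot('top')
for n in('side','top'):
  for a in manip.tip_of(n,'small_dish')[:1]: print(n,a,ray(n,a['uv'],0))
"
```

```text
clk 36.8 tcp [ 0.4308 -0.1775  0.1471] yaw 166.01 w 0.499 gf 61.004287004470825 F [0.0524 0.9628 0.0304] delta mm [-0.7 -4.6 87.2]
side {'uv': [352.1, 181.1], 'conf': 0.58} [ 0.4463 -0.1945  0.    ]
top {'uv': [390.8, 278.4], 'conf': 0.86} [ 0.4368 -0.1829  0.    ]
```

Emit:
apply_moves(deltas=[{"translation": [0,-3,25],"roll": 0,"jaw": 1},{"translation": [0,-2.5,30],"roll": 0,"jaw": 1},{"translation": [0,0,25],"roll": 0,"jaw": 1},{"translation": [0,0,10],"roll": 0,"jaw": 1},{"translation": [0,0,0],"roll": 0,"jaw": 1},{"translation": [0,0,0],"roll": 0,"jaw": 1}])

```text
clock: 37.6
tcp_pos: [0.4349, -0.1815, 0.0593]
ee_rot: [[-0.971, 0.237, 0.039], [0.237, 0.971, -0.009], [-0.04, 0.0, -0.999]]
wrist_force: [0.4, -0.5, -1.3]
width: 0.497
grip_force: 61.0
```

```bash
python3 -c "
from h import *
to(.433,-.1835,.03)
"
```

```text
clk 37.6 tcp [ 0.4349 -0.1815  0.0593] yaw 166.27 w 0.497 gf 61.01779818534851 F [ 0.4088 -0.5381 -1.313 ] delta mm [ 2.5 -2.4 29.3]
```

Emit:
apply_moves(deltas=[{"translation": [1.5,-1.4,14],"roll": 0,"jaw": 1},{"translation": [1,-1,10],"roll": 0,"jaw": 1},{"translation": [0,0,6],"roll": 0,"jaw": 1},{"translation": [0,0,3],"roll": 0,"jaw": 1},{"translation": [0,0,0],"roll": 0,"jaw": 1}])

```text
clock: 38.1
tcp_pos: [0.4327, -0.1837, 0.0253]
ee_rot: [[-0.97, 0.238, 0.038], [0.238, 0.971, -0.009], [-0.039, 0.0, -0.999]]
wrist_force: [0.1, -0.1, 0.4]
width: 0.496
grip_force: 61.0
```

Emit:
apply_moves(deltas=[{"translation": [0,0,1.5],"roll": 0,"jaw": 1}])

```text
clock: 38.2
tcp_pos: [0.4332, -0.184, 0.0244]
ee_rot: [[-0.97, 0.238, 0.039], [0.238, 0.971, -0.009], [-0.041, 0.0, -0.999]]
wrist_force: [0.7, -0.2, -0.8]
width: 0.495
grip_force: 61.0
```

Emit:
apply_moves(deltas=[{"translation": [0,0,1],"roll": 0,"jaw": 1}])

```text
clock: 38.3
tcp_pos: [0.433, -0.1839, 0.0231]
ee_rot: [[-0.97, 0.238, 0.039], [0.238, 0.971, -0.009], [-0.04, 0.0, -0.999]]
wrist_force: [0.4, 0.2, -0.8]
width: 0.499
grip_force: 61.0
```

Emit:
apply_moves(deltas=[{"translation": [0,0,1],"roll": 0,"jaw": 1}])

```text
clock: 38.4
tcp_pos: [0.433, -0.1839, 0.0221]
ee_rot: [[-0.97, 0.238, 0.039], [0.238, 0.971, -0.009], [-0.04, 0.0, -0.999]]
wrist_force: [0.5, 0.1, 0.3]
width: 0.494
grip_force: 61.0
```

Emit:
apply_moves(deltas=[{"translation": [0,0,0.7],"roll": 0,"jaw": 1}])

```text
clock: 38.5
tcp_pos: [0.4329, -0.1839, 0.0215]
ee_rot: [[-0.97, 0.238, 0.039], [0.238, 0.971, -0.009], [-0.04, 0.0, -0.999]]
wrist_force: [-2.5, 1.8, 9.7]
width: 0.497
grip_force: 61.8
```

Emit:
apply_moves(deltas=[{"translation": [0,0,0.6],"roll": 0,"jaw": 1}])

```text
clock: 38.6
tcp_pos: [0.433, -0.1839, 0.0215]
ee_rot: [[-0.97, 0.238, 0.039], [0.238, 0.971, -0.009], [-0.04, 0.0, -0.999]]
wrist_force: [-5.2, 1.7, 14.4]
width: 0.501
grip_force: 62.1
```

Emit:
apply_moves(deltas=[{"translation": [0,0,0.5],"roll": 0,"jaw": 1}])

```text
clock: 38.7
tcp_pos: [0.433, -0.1839, 0.0215]
ee_rot: [[-0.97, 0.238, 0.039], [0.238, 0.971, -0.009], [-0.04, 0.0, -0.999]]
wrist_force: [-6.7, 1.9, 18.0]
width: 0.499
grip_force: 62.5
```

Emit:
apply_moves(deltas=[{"translation": [0,0,-1],"roll": 0,"jaw": 1},{"translation": [0,0,0],"roll": 0,"jaw": 0.2},{"translation": [0,0,0],"roll": 0,"jaw": -0.1},{"translation": [0,0,0],"roll": 0,"jaw": -0.2},{"translation": [0,0,0],"roll": 0,"jaw": -0.2},{"translation": [0,0,-8],"roll": 0,"jaw": -0.2},{"translation": [0,0,-25],"roll": 0,"jaw": -0.2},{"translation": [0,0,-35],"roll": 0,"jaw": -0.2},{"translation": [0,0,-35],"roll": 0,"jaw": -0.5},{"translation": [0,0,-20],"roll": 0,"jaw": -0.85}])

```text
clock: 39.7
tcp_pos: [0.4289, -0.1831, 0.1474]
ee_rot: [[-0.97, 0.238, 0.042], [0.238, 0.971, -0.011], [-0.043, -0.0, -0.999]]
wrist_force: [0.7, -0.2, -0.4]
width: 0.898
grip_force: 0.0
```

Emit:
apply_moves(deltas=[{"translation": [6,20,0],"roll": 0,"jaw": -0.85},{"translation": [10,35,0],"roll": 0,"jaw": -0.85},{"translation": [10,35,0],"roll": 0,"jaw": -0.85},{"translation": [10,35,0],"roll": 0,"jaw": -0.85},{"translation": [10,35,0],"roll": 0,"jaw": -0.85},{"translation": [10,35,0],"roll": 0,"jaw": -0.85},{"translation": [10,35,0],"roll": 0,"jaw": -0.85},{"translation": [10,35,0],"roll": 0,"jaw": -0.85},{"translation": [10,35,0],"roll": 0,"jaw": -0.85},{"translation": [10,35,0],"roll": 0,"jaw": -0.85}])

```text
clock: 40.7
tcp_pos: [0.4144, 0.167, 0.141]
ee_rot: [[-0.97, 0.238, 0.039], [0.238, 0.971, -0.009], [-0.04, 0.001, -0.999]]
wrist_force: [1.5, -0.7, 0.1]
width: 0.923
grip_force: 0.0
```

Emit:
apply_moves(deltas=[{"translation": [10,35,0],"roll": 0,"jaw": -0.85},{"translation": [10,35,0],"roll": 0,"jaw": -0.85},{"translation": [10,35,0],"roll": 0,"jaw": -0.85},{"translation": [7,28,0],"roll": 0,"jaw": -0.85},{"translation": [0,0,0],"roll": 0,"jaw": -0.85}])

```text
clock: 41.2
tcp_pos: [0.4104, 0.3065, 0.1391]
ee_rot: [[-0.971, 0.235, 0.039], [0.235, 0.972, -0.008], [-0.04, 0.001, -0.999]]
wrist_force: [0.2, -1.1, -0.2]
width: 0.925
grip_force: 0.0
```

```bash
python3 -c "
from h import *
to(.418,.353,.1)
manip.snapshot('side');manip.snapshot('top')
for n in('side','top'):
  for g,z in(('small_stone',.004),('small_dish',0),('large_stone',.016)):
    for a in manip.tip_of(n,g)[:2]: print(n,g,a,ray(n,a['uv'],z))
  for a in manip.trace(n,'large_stone')[:1]: print('mask',a['uv'],ray(n,a['uv'],.028))
"
```

```text
clk 41.2 tcp [0.4104 0.3065 0.1391] yaw 166.43 w 0.925 gf 0.0 F [ 0.1601 -1.0557 -0.2377] delta mm [ 5.1 46.9 39. ]
side small_stone {'uv': [354.3, 182.6], 'conf': 0.55} [ 0.4368 -0.1818  0.004 ]
side small_dish {'uv': [357.1, 182.1], 'conf': 0.61} [ 0.4308 -0.1945  0.    ]
side large_stone {'uv': [302.1, 309.1], 'conf': 0.92} [0.4153 0.3513 0.016 ]
mask [300.4, 311.1] [0.4135 0.3672 0.028 ]
top small_stone {'uv': [390.0, 281.1], 'conf': 0.54} [ 0.4307 -0.1799  0.004 ]
top large_stone {'uv': [155.5, 292.0], 'conf': 0.47} [0.4166 0.3519 0.016 ]
mask [161.5, 282.7] [0.4369 0.3361 0.028 ]
```

Emit:
apply_moves(deltas=[{"translation": [2,24,0],"roll": 0,"jaw": -0.85},{"translation": [2.5,22.5,0],"roll": 0,"jaw": -0.85},{"translation": [1,0,25],"roll": 0,"jaw": -0.85},{"translation": [1,0,30],"roll": 0,"jaw": -0.85},{"translation": [1,0,20],"roll": 0,"jaw": -0.85},{"translation": [0,0,0],"roll": 0,"jaw": -0.85},{"translation": [0,0,0],"roll": 0,"jaw": -0.85}])

```text
clock: 42.4
tcp_pos: [0.4172, 0.3495, 0.064]
ee_rot: [[-0.97, 0.239, 0.038], [0.238, 0.971, -0.009], [-0.039, -0.0, -0.999]]
wrist_force: [0.1, -0.4, -0.1]
width: 0.925
grip_force: 0.0
```

```bash
python3 -c "
from h import *
to(.417,.3528,.031)"
```

```text
clk 42.4 tcp [0.4172 0.3495 0.064 ] yaw 166.2 w 0.925 gf 0.0 F [ 0.0997 -0.4459 -0.0683] delta mm [ 2.3  3.1 32.9]
```

Emit:
apply_moves(deltas=[{"translation": [1.2,2,10],"roll": 0,"jaw": -0.85},{"translation": [1,1,8],"roll": 0,"jaw": -0.85},{"translation": [0,0,6],"roll": 0,"jaw": -0.85},{"translation": [0,0,4],"roll": 0,"jaw": -0.85},{"translation": [0,0,2],"roll": 0,"jaw": -0.85},{"translation": [0,0,0],"roll": 0,"jaw": -0.85}])

```text
clock: 43.0
tcp_pos: [0.4168, 0.3527, 0.0333]
ee_rot: [[-0.97, 0.238, 0.038], [0.238, 0.971, -0.009], [-0.039, -0.0, -0.999]]
wrist_force: [-0.3, 1.0, -0.3]
width: 0.924
grip_force: 0.0
```

```bash
python3 -c "
from h import *
to(.417,.3528,.031)"
```

```text
clk 43.0 tcp [0.4168 0.3527 0.0333] yaw 166.22 w 0.924 gf 0.0 F [-0.2917  1.0174 -0.3272] delta mm [-0.1  0.1  2.3]
```

Emit:
apply_moves(deltas=[{"translation": [0,0,1.5],"roll": 0,"jaw": -0.85},{"translation": [0,0,0],"roll": 0,"jaw": -0.75},{"translation": [0,0,0],"roll": 0,"jaw": -0.6},{"translation": [0,0,0],"roll": 0,"jaw": -0.4},{"translation": [0,0,0],"roll": 0,"jaw": 0},{"translation": [0,0,0],"roll": 0,"jaw": 1},{"translation": [0,0,0],"roll": 0,"jaw": 1},{"translation": [0,0,0],"roll": 0,"jaw": 1}])

```text
clock: 43.8
tcp_pos: [0.4173, 0.3532, 0.033]
ee_rot: [[-0.97, 0.238, 0.039], [0.238, 0.971, -0.008], [-0.04, 0.001, -0.999]]
wrist_force: [-2.2, -1.1, 5.3]
width: 0.747
grip_force: 64.8
```

Emit:
apply_moves(deltas=[{"translation": [0,0,-3],"roll": 0,"jaw": 1},{"translation": [0,0,-5],"roll": 0,"jaw": 1},{"translation": [0,0,-10],"roll": 0,"jaw": 1},{"translation": [0,0,-20],"roll": 0,"jaw": 1},{"translation": [0,0,-30],"roll": 0,"jaw": 1},{"translation": [0,0,-30],"roll": 0,"jaw": 1},{"translation": [0,0,0],"roll": 0,"jaw": 1}])

```text
clock: 44.5
tcp_pos: [0.415, 0.3555, 0.1351]
ee_rot: [[-0.97, 0.238, 0.044], [0.238, 0.971, -0.004], [-0.044, 0.007, -0.999]]
wrist_force: [0.9, 0.4, -0.9]
width: 0.749
grip_force: 66.3
```

```bash
python3 -c "
from h import *
to(.6215,.265,.13)
manip.snapshot('side');t=manip.snapshot('top')
for n in('side','top'):
  for g,z in(('large_stone',.108),('large_dish',0),('cell',0)):
    for a in manip.tip_of(n,g)[:1]: print(n,g,a,ray(n,a['uv'],z))
  for a in manip.trace(n,'large_dish')[:1]:
    m=a['mask'].astype(np.uint8);cs=max(cv2.findContours(m,0,1)[0],key=cv2.contourArea);e=cv2.fitEllipse(cs);print(n,'mask',e,ray(n,e[0],.015))
"
```

```text
clk 44.5 tcp [0.415  0.3555 0.1351] yaw 166.21 w 0.749 gf 66.34539842605591 F [ 0.8779  0.3569 -0.899 ] delta mm [-221.7  -38.7   14.6]
side large_stone {'uv': [300.9, 277.3], 'conf': 0.9} [0.4186 0.3571 0.108 ]
side large_dish {'uv': [232.8, 259.3], 'conf': 0.77} [0.6204 0.2578 0.    ]
side cell {'uv': [299.6, 315.3], 'conf': 0.63} [0.4187 0.355  0.    ]
side mask ((229.77565002441406, 256.42169189453125), (48.11320495605469, 62.133968353271484), 80.40802764892578) [0.6228 0.266  0.015 ]
top large_stone {'uv': [145.3, 292.0], 'conf': 0.66} [0.4172 0.3526 0.108 ]
top large_dish {'uv': [194.6, 202.2], 'conf': 0.85} [0.6223 0.2668 0.    ]
top cell {'uv': [154.7, 290.7], 'conf': 0.97} [0.4195 0.3574 0.    ]
top mask ((193.7207794189453, 201.1967315673828), (59.872711181640625, 61.00334930419922), 107.76451110839844) [0.6222 0.2666 0.015 ]
```

Emit:
apply_moves(deltas=[{"translation": [-14,-2,0],"roll": 0,"jaw": 1},{"translation": [-28,-5,0],"roll": 0,"jaw": 1},{"translation": [-30,-5,0],"roll": 0,"jaw": 1},{"translation": [-30,-5,0],"roll": 0,"jaw": 1},{"translation": [-30,-5,0],"roll": 0,"jaw": 1},{"translation": [-30,-5,0],"roll": 0,"jaw": 1},{"translation": [-28,-5,0],"roll": 0,"jaw": 1},{"translation": [-22,-4,0],"roll": 0,"jaw": 1},{"translation": [-10,-2,0],"roll": 0,"jaw": 1},{"translation": [0,0,0],"roll": 0,"jaw": 1}])

```text
clock: 46.0
tcp_pos: [0.6207, 0.263, 0.1381]
ee_rot: [[-0.97, 0.24, 0.038], [0.24, 0.971, -0.01], [-0.039, -0.0, -0.999]]
wrist_force: [0.0, -0.2, -1.1]
width: 0.747
grip_force: 66.3
```

```bash
python3 -c "
from h import *
to(.622,.266,.055)"
```

```text
clk 46.0 tcp [0.6207 0.263  0.1381] yaw 166.12 w 0.747 gf 66.31097674369812 F [ 0.0354 -0.1844 -1.1345] delta mm [ 2.8  3.2 83.1]
```

Emit:
apply_moves(deltas=[{"translation": [1,1,25],"roll": 0,"jaw": 1},{"translation": [1,1,28],"roll": 0,"jaw": 1},{"translation": [1,1,22],"roll": 0,"jaw": 1},{"translation": [0,0,15],"roll": 0,"jaw": 1},{"translation": [0,0,12],"roll": 0,"jaw": 1},{"translation": [0,0,7],"roll": 0,"jaw": 1},{"translation": [0,0,0],"roll": 0,"jaw": 1},{"translation": [0,0,0],"roll": 0,"jaw": 1}])

```text
clock: 46.8
tcp_pos: [0.622, 0.2669, 0.0306]
ee_rot: [[-0.97, 0.238, 0.04], [0.238, 0.971, -0.009], [-0.041, 0.001, -0.999]]
wrist_force: [0.3, 0.1, -1.4]
width: 0.75
grip_force: 66.3
```

Emit:
apply_moves(deltas=[{"translation": [0,0,1.5],"roll": 0,"jaw": 1}])

```text
clock: 46.9
tcp_pos: [0.6225, 0.267, 0.0296]
ee_rot: [[-0.97, 0.238, 0.041], [0.238, 0.971, -0.008], [-0.041, 0.002, -0.999]]
wrist_force: [1.2, -0.7, -1.1]
width: 0.747
grip_force: 66.3
```

Emit:
apply_moves(deltas=[{"translation": [0,0,1.5],"roll": 0,"jaw": 1}])

```text
clock: 47.0
tcp_pos: [0.6223, 0.2668, 0.0276]
ee_rot: [[-0.97, 0.238, 0.04], [0.238, 0.971, -0.008], [-0.041, 0.001, -0.999]]
wrist_force: [0.7, 0.3, -2.3]
width: 0.747
grip_force: 66.3
```

Emit:
apply_moves(deltas=[{"translation": [0,0,2],"roll": 0,"jaw": 1},{"translation": [0,0,1.5],"roll": 0,"jaw": 1},{"translation": [0,0,1],"roll": 0,"jaw": 1}])

```text
clock: 47.3
tcp_pos: [0.6218, 0.2665, 0.0221]
ee_rot: [[-0.97, 0.238, 0.038], [0.238, 0.971, -0.009], [-0.039, 0.0, -0.999]]
wrist_force: [-0.4, -0.6, -2.2]
width: 0.746
grip_force: 66.3
```

Emit:
apply_moves(deltas=[{"translation": [0,0,1],"roll": 0,"jaw": 1}])

```text
clock: 47.4
tcp_pos: [0.6219, 0.2665, 0.0211]
ee_rot: [[-0.97, 0.238, 0.038], [0.238, 0.971, -0.009], [-0.039, 0.0, -0.999]]
wrist_force: [-2.1, -1.6, 6.3]
width: 0.749
grip_force: 67.2
```

Emit:
apply_moves(deltas=[{"translation": [0,0,0.7],"roll": 0,"jaw": 1}])

```text
clock: 47.5
tcp_pos: [0.6219, 0.2665, 0.0211]
ee_rot: [[-0.97, 0.238, 0.039], [0.238, 0.971, -0.009], [-0.04, 0.0, -0.999]]
wrist_force: [-3.6, -1.5, 6.0]
width: 0.748
grip_force: 67.0
```

Emit:
apply_moves(deltas=[{"translation": [0,0,0.7],"roll": 0,"jaw": 1}])

```text
clock: 47.6
tcp_pos: [0.6221, 0.2666, 0.021]
ee_rot: [[-0.97, 0.238, 0.039], [0.238, 0.971, -0.009], [-0.04, 0.001, -0.999]]
wrist_force: [-4.7, -1.9, 9.9]
width: 0.746
grip_force: 67.4
```

Emit:
apply_moves(deltas=[{"translation": [0,0,-0.7],"roll": 0,"jaw": 0},{"translation": [0,0,0],"roll": 0,"jaw": -0.6},{"translation": [0,0,0],"roll": 0,"jaw": -0.7},{"translation": [0,0,0],"roll": 0,"jaw": -0.7},{"translation": [0,0,-5],"roll": 0,"jaw": -0.7},{"translation": [0,0,-15],"roll": 0,"jaw": -0.7},{"translation": [0,0,-30],"roll": 0,"jaw": -0.7},{"translation": [0,0,-35],"roll": 0,"jaw": -0.7},{"translation": [0,0,-35],"roll": 0,"jaw": -0.7},{"translation": [0,0,-30],"roll": 0,"jaw": -0.7}])

```text
clock: 48.6
tcp_pos: [0.6164, 0.2681, 0.1742]
ee_rot: [[-0.97, 0.238, 0.041], [0.238, 0.971, -0.008], [-0.042, 0.002, -0.999]]
wrist_force: [0.4, 0.5, 0.3]
width: 0.855
grip_force: 0.0
```

Emit:
apply_moves(deltas=[{"translation": [35,0,-15],"roll": 0,"jaw": -0.7},{"translation": [35,0,-15],"roll": 0,"jaw": -0.7},{"translation": [35,0,0],"roll": 0,"jaw": -0.7},{"translation": [35,0,0],"roll": 0,"jaw": -0.7},{"translation": [35,0,0],"roll": 0,"jaw": -0.7},{"translation": [35,0,0],"roll": 0,"jaw": -0.7},{"translation": [30,0,0],"roll": 0,"jaw": -0.7},{"translation": [0,0,0],"roll": 0,"jaw": -0.7}])

```text
clock: 49.4
tcp_pos: [0.3794, 0.3258, 0.1926]
ee_rot: [[-0.971, 0.235, 0.039], [0.235, 0.972, -0.008], [-0.04, 0.002, -0.999]]
wrist_force: [0.2, -0.2, -0.2]
width: 0.852
grip_force: 0.0
```

```bash
python3 -c "
from h import *
to(0,0,0)
s=manip.snapshot('side');t=manip.snapshot('top')
cv2.imwrite('pics/f1.png',np.hstack([cv2.resize(t[130:330,120:440],(480,300),interpolation=2),cv2.resize(s[160:340,200:392],(320,300),interpolation=2)]))
for n in('side','top'):
  for g,z in(('large_stone',.004),('small_stone',.004),('cap',.03),('ring',.029),('plate_mark',.029)):
    for a in manip.tip_of(n,g)[:1]: print(n,g,a,ray(n,a['uv'],z))
"
```

```text
clk 49.4 tcp [0.3794 0.3258 0.1926] yaw 166.4 w 0.852 gf 0.0 F [ 0.2024 -0.1826 -0.1703] delta mm [ 299.5 -406.2  180.2]
side large_stone {'uv': [228.3, 261.9], 'conf': 0.55} [0.6236 0.2734 0.004 ]
side ring {'uv': [299.6, 311.6], 'conf': 0.61} [0.4143 0.3698 0.029 ]
side plate_mark {'uv': [236.1, 184.8], 'conf': 0.65} [ 0.7423 -0.0002  0.029 ]
top large_stone {'uv': [194.9, 203.9], 'conf': 0.74} [0.6176 0.2655 0.004 ]
top small_stone {'uv': [390.2, 280.3], 'conf': 0.92} [ 0.4325 -0.1805  0.004 ]
top cap {'uv': [266.1, 263.9], 'conf': 0.73} [0.4741 0.1018 0.03  ]
top ring {'uv': [303.3, 180.3], 'conf': 0.72} [0.6637 0.0134 0.029 ]
top plate_mark {'uv': [309.2, 150.0], 'conf': 0.81} [ 0.7348 -0.0022  0.029 ]
```

View pics/f1.png

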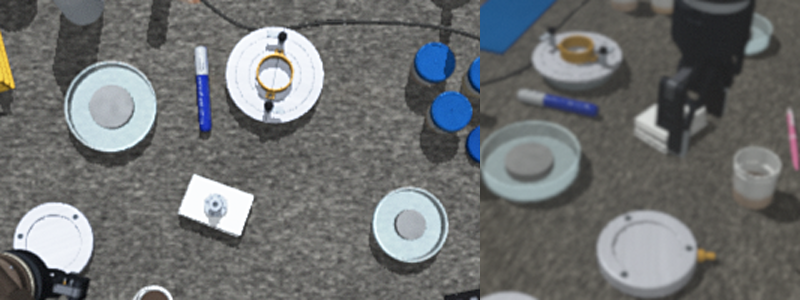

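The last picture shows everything placed: large stone in its dish (112,107), ring on the plate (275,72) with ears at the posts, cap mid-papers (215,205) and small stone in its dish (410,225). The posts are where they were at the start.

```bash
python3 -c "
from plant import manip
print(manip.finish_job())"
```

```text
the job is handed in; nothing more can be done
None
```

The job is done and handed in at about 50 s: cap mid-papers, ring centred on the turntable with its ears at the posts, and both stones flat in their dishes; the turntable shows no turn in the final picture.

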